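# Prop the dust bin open and pull the parts that match the sample

### The arm

A 6-joint arm with a two-finger parallel gripper is mounted at the origin on the work surface. World frame = base frame: x ahead of the robot, y to its left, z up, the work surface at z = 0. Lengths are in m, angles in rad, forces in N, time in s.
With the tool pointing down it reaches from about 0.375 to 0.975 m from the base axis. Payload 3.8 kg.
Tool frame: the origin (TCP) lies on the centre line of the jaws, within the pads' length; the fingertips stand 14 mm ahead of it and the grasp point (between the pads) lies 5 mm behind it; z points along the fingers, y is the line along which they close (so a half turn about z gives the same grasp; the last joint's range is limited). The gripper opens to 85 mm and grips with 20 to 120 N. Pads are 22 mm wide; open, the fingers measure 114 mm over their backs; the gripper's body (76 mm by 85 mm) begins 54 mm behind the grasp point. The pads swing forward as they close: fully open they stand 13 mm farther back than shut.
Start: joints at [-1.143, 0.264, 1.604, -0, 1.274, -0.037], TCP at [0.303, -0.603, 0.217] pointing down, gripper open.
Joint ranges: [-2.63, 2.63], [-0.94, 2.18], [0.31, 2.57], [-1.31, 4.45], [0, 2.66], [-2.55, 2.55]. Speed limits (rad/s): [2.57, 2.57, 3.14, 3.14, 3.14, 3.14].

### API

Orientations are given as a rotation vector (axis times angle).
In Python, from workcell import bot, eyes, spot_in gives the robot as it stands.
- The arm moves only by the tool carry_out, never from a script. Its argument "series" is text: rows parted by semicolons, each of 4 numbers parted by spaces: the shift along the world's x, y, z in m, then the turn about the world's z in degrees. In form: tx ty tz roll; .... A call has 1 to 20 rows; each row shifts and turns the commanded pose from where the row before left it; what a row does not reach is not made up. A row lasts 1/8 s, in which the tool goes at most 62.5 mm and 10.7 degrees, less where a joint would pass 70% of its speed; a pose out of reach is approached as far as the arm can. A call is refused whole if a number of a shift passes 0.0625 or a number of a turn 10.7, either way. A call with a gripper value outside its range is refused whole. "jaw" is the gripper command: -1 is shut, 1 is fully open, values between are in proportion, set as the call begins (left out, the last holds). The fingers move at their own pace and stop on an object; "grip_force" is the grip in N (left out, the last holds). Time passes only in rows, so rows that do not move let the fingers close. It gives the time, the measured TCP pose, the force, the opening and the grip force at its end, in the units of the state.
- bot.read_state(): the state, without advancing time (a new reading comes with each control period).
- eyes.read_camera(name): name is "scene" or "side" or "wrist"; returns (picture, depth): 480x640x3 uint8, blue, green, red; 480x640 float32, m along the optical axis (not along the pixel's ray), 0 where there is no reading.
- eyes.get_calibration(name): a dict with "K" (3x3 intrinsics, pixels), "position" and "rotation" of the camera in the world; the wrist camera has in their place "T_tool_cam" (4x4, takes a point from camera to tool coordinates, whose origin is the TCP and whose axes are the flange's). Camera axes: x right, y down, z forward; pixel columns grow to the right and rows downward; lengths in m; the calibration is good to about 2 mm. A picture is of the moment at which its call begins: read the wrist's pose just before it. get_calibration takes no time and is no camera call.
- bot.finish_job(): hands the job in; it is judged then, once.
Trained networks look in the newest picture that a camera, given by its name, has taken for a name from the list of things; names that differ only in an ending like _2 or _b are one class to them, and where a whole thing is asked for, a point or a joint stands for the part that bears it (a point fixed in the world has none). Each returns a list of dicts, best first, with "score" (0 to 1); they miss things now and then, are a little off and sometimes report something else, mostly with a low value. They report only what shows in the picture. A call takes as long as a camera call. They do not tell look-alikes from the thing itself.
- spot_in(camera, target): "rect" ([centre column, centre row, width, height] in pixels, round what is visible of it).
The state is a dict: "time": time; "q": joint angles; "joint_vel": joint speeds; "joint_torque": joint torques, N m; "tool_pos": TCP position; "tcp_rot": TCP orientation; "wrist_force": force on the tool from outside, world axes, zero at the start; "torque": the same for the moment, N m; "width": opening from 0.0 (shut) to 1.0 (fully open); "grip_force": force on a finger pad.
Only numpy, scipy, OpenCV 4.12 (cv2) and the standard library are available. Lean on these libraries where they do the work, as an engineer would, in place of code of your own. Each camera call takes 0.05 s, during which the arm holds its last target. There are 200 camera calls.

### The job

Push the stop block down behind the bin's spring flap, onto the pocket floor between its red tail and the back stop, and let go so that the flap stays propped wide open. Take every part that has the same shape as the sample on the green mat out of the bin and set it flat in the blue tray, leaving the other parts in the bin. When they are all in the tray, pull the block out so that the flap shuts, and stand it upright in the middle of its blue square, without disturbing the other things on the bench.

Things in the scene. Friction and masses are not known exactly. Their poses are not given: they have to be found in the camera images.
- bin: fixed white dust bin 190 (x) by 360 (y) mm. Origin on the table under the middle of the flap's hinge line, which runs along y, 78 mm up, on the bin's far long side. Mouth on the hinge's -x side: inside x -184 to -6, y -174 to 174 mm; rim 75 mm, inner floor 30 mm above the table
- pocket (a point): where the block's foot centre goes: on the dark steel pocket floor behind the bin, 40 mm behind (+x) the hinge line, 12 mm above the table; axes as the bin's. The pocket, 100 mm wide in y and open-sided, ends 30 mm further at an upright back stop, top 62 mm above the table. 7 mm either way along x is all right
- flap (a joint): angle of the clear flap (190 x 360 mm): 0 shut, opens up and back to 1.75 rad at most. A spring shuts it. A red tail, 60 mm long, 36 wide, sticks out behind the hinge over the pocket, 17 deg up when shut; pushing it down (up to 15 N) opens the flap. A block standing between tail and back stop holds it at 1.4 to 1.6 rad, its edge then 270 mm above the table; lifted straight up it comes free
- block_mid (a point): loose aluminium stop block with a yellow band, 45 mm (its x) by 40 mm (its y) by 100 mm tall, about 0.4 kg, standing upright; this point is its centre, 50 mm above its foot. It belongs in the pocket with its x along the bin's x
- pad: blue square painted on the table, 90 mm, the block's own place; origin at its centre on the table
- mat: fixed green mat, 100 mm square, 4 mm thick, on which the sample to match lies; origin at its centre on the table
- tray_floor (a point): centre of the inner floor of the fixed blue inspection tray, 34 mm above the table; inside 262 mm (x) by 152 mm (y), rim 10 mm above this floor; three parts fit in a row along its x, 65 to 75 mm apart, stems along x
- sample_tee: brass sample, fixed, same shape as the tee parts, T-shaped: a 12 mm (x) by 36 mm (y) crossbar centred on the stem's +x end; stem 36 mm (x) by 14 mm (y), 28 mm tall; origin under the stem's centre. One of the three samples lies on the green mat; the other two are on the black rack and do not count
- sample_ell: brass sample, fixed, same shape as the ell parts, L-shaped: a 12 mm (x) by 34 mm (y) bar at the stem's +x end, which sticks out to its +y side only (y -7 to 27 mm); stem 36 mm (x) by 14 mm (y), 28 mm tall; origin under the stem's centre. One of the three samples lies on the green mat; the other two are on the black rack and do not count
- sample_cam: brass sample, fixed, same shape as the cam parts, round-headed: a disc of 32 mm diameter centred 22 mm along +x; stem 36 mm (x) by 14 mm (y), 28 mm tall; origin under the stem's centre. One of the three samples lies on the green mat; the other two are on the black rack and do not count
- tee1_grip (a point): loose steel part, T-shaped: a 12 mm (x) by 36 mm (y) crossbar centred on the stem's +x end; stem 36 mm (x) by 14 mm (y), all 28 mm tall, 90 g; this point is the stem's centre, 14 mm above its underside. In the bin the stems lie roughly along the bin's x, heads towards the hinge
- ell1_grip (a point): loose steel part, L-shaped: a 12 mm (x) by 34 mm (y) bar at the stem's +x end, which sticks out to its +y side only (y -7 to 27 mm); stem 36 mm (x) by 14 mm (y), all 28 mm tall, 90 g; this point is the stem's centre, 14 mm above its underside. In the bin the stems lie roughly along the bin's x, heads towards the hinge
- cam1_grip (a point): loose steel part, round-headed: a disc of 32 mm diameter centred 22 mm along +x; stem 36 mm (x) by 14 mm (y), all 28 mm tall, 90 g; this point is the stem's centre, 14 mm above its underside. In the bin the stems lie roughly along the bin's x, heads towards the hinge
- tee2_grip (a point): loose steel part, T-shaped: a 12 mm (x) by 36 mm (y) crossbar centred on the stem's +x end; stem 36 mm (x) by 14 mm (y), all 28 mm tall, 90 g; this point is the stem's centre, 14 mm above its underside. In the bin the stems lie roughly along the bin's x, heads towards the hinge
- ell2_grip (a point): loose steel part, L-shaped: a 12 mm (x) by 34 mm (y) bar at the stem's +x end, which sticks out to its +y side only (y -7 to 27 mm); stem 36 mm (x) by 14 mm (y), all 28 mm tall, 90 g; this point is the stem's centre, 14 mm above its underside. In the bin the stems lie roughly along the bin's x, heads towards the hinge
- cam2_grip (a point): loose steel part, round-headed: a disc of 32 mm diameter centred 22 mm along +x; stem 36 mm (x) by 14 mm (y), all 28 mm tall, 90 g; this point is the stem's centre, 14 mm above its underside. In the bin the stems lie roughly along the bin's x, heads towards the hinge
- tee3_grip (a point): loose steel part, T-shaped: a 12 mm (x) by 36 mm (y) crossbar centred on the stem's +x end; stem 36 mm (x) by 14 mm (y), all 28 mm tall, 90 g; this point is the stem's centre, 14 mm above its underside. In the bin the stems lie roughly along the bin's x, heads towards the hinge (not always present)
- ell3_grip (a point): loose steel part, L-shaped: a 12 mm (x) by 34 mm (y) bar at the stem's +x end, which sticks out to its +y side only (y -7 to 27 mm); stem 36 mm (x) by 14 mm (y), all 28 mm tall, 90 g; this point is the stem's centre, 14 mm above its underside. In the bin the stems lie roughly along the bin's x, heads towards the hinge (not always present)
- cam3_grip (a point): loose steel part, round-headed: a disc of 32 mm diameter centred 22 mm along +x; stem 36 mm (x) by 14 mm (y), all 28 mm tall, 90 g; this point is the stem's centre, 14 mm above its underside. In the bin the stems lie roughly along the bin's x, heads towards the hinge (not always present)
- jar: bystander, leave alone: small closed jar, 44 mm across, 60 mm tall
- ringgauge: bystander, leave alone: steel ring gauge, 60 mm across, 20 mm tall
- usbstick: bystander, leave alone: white memory stick, 50 x 18 x 9 mm
- driver: bystander, leave alone: screwdriver lying flat
Mind the look-alikes: they are no part of the job. Leave any pink or white look-alike of the sample_cam alone. Leave any purple or white look-alike of the sample_tee alone.

How it is judged:
On the way, in this order (a step that is already met when the one before it is completed fails the run):
1. the block stands in the pocket, let go, and holds the flap wide open (value of joint flap above 1.25 rad and horizontal distance between block_mid and pocket below 0.03 m and z of block_mid in the frame of pocket below 0.065 m and contact force between the fingers and block below 0.2 N), for 0.3 s.
2. every present part that matches the sample lies flat in the tray while the flap is still propped open (value of joint flap above 1.25 rad and ((horizontal distance between sample_tee and mat below 0.045 m and (x of tee1_grip in the frame of tray_floor between -0.131 and 0.131 m and y of tee1_grip in the frame of tray_floor between -0.076 and 0.076 m and z of tee1_grip in the frame of tray_floor between 0 and 0.022 m and angle between tee1_grip's own z axis and vertical below 0.15 rad) and (x of tee2_grip in the frame of tray_floor between -0.131 and 0.131 m and y of tee2_grip in the frame of tray_floor between -0.076 and 0.076 m and z of tee2_grip in the frame of tray_floor between 0 and 0.022 m and angle between tee2_grip's own z axis and vertical below 0.15 rad) and (x of tee3_grip in the frame of tray_floor between -0.131 and 0.131 m and y of tee3_grip in the frame of tray_floor between -0.076 and 0.076 m and z of tee3_grip in the frame of tray_floor between 0 and 0.022 m and angle between tee3_grip's own z axis and vertical below 0.15 rad)) or (horizontal distance between sample_ell and mat below 0.045 m and (x of ell1_grip in the frame of tray_floor between -0.131 and 0.131 m and y of ell1_grip in the frame of tray_floor between -0.076 and 0.076 m and z of ell1_grip in the frame of tray_floor between 0 and 0.022 m and angle between ell1_grip's own z axis and vertical below 0.15 rad) and (x of ell2_grip in the frame of tray_floor between -0.131 and 0.131 m and y of ell2_grip in the frame of tray_floor between -0.076 and 0.076 m and z of ell2_grip in the frame of tray_floor between 0 and 0.022 m and angle between ell2_grip's own z axis and vertical below 0.15 rad) and (x of ell3_grip in the frame of tray_floor between -0.131 and 0.131 m and y of ell3_grip in the frame of tray_floor between -0.076 and 0.076 m and z of ell3_grip in the frame of tray_floor between 0 and 0.022 m and angle between ell3_grip's own z axis and vertical below 0.15 rad)) or (horizontal distance between sample_cam and mat below 0.045 m and (x of cam1_grip in the frame of tray_floor between -0.131 and 0.131 m and y of cam1_grip in the frame of tray_floor between -0.076 and 0.076 m and z of cam1_grip in the frame of tray_floor between 0 and 0.022 m and angle between cam1_grip's own z axis and vertical below 0.15 rad) and (x of cam2_grip in the frame of tray_floor between -0.131 and 0.131 m and y of cam2_grip in the frame of tray_floor between -0.076 and 0.076 m and z of cam2_grip in the frame of tray_floor between 0 and 0.022 m and angle between cam2_grip's own z axis and vertical below 0.15 rad) and (x of cam3_grip in the frame of tray_floor between -0.131 and 0.131 m and y of cam3_grip in the frame of tray_floor between -0.076 and 0.076 m and z of cam3_grip in the frame of tray_floor between 0 and 0.022 m and angle between cam3_grip's own z axis and vertical below 0.15 rad)))), for 0.2 s.
At the end, for the whole second after the job is handed in: Every present part of the sample's shape lies flat within the tray, all other parts are within the bin, the flap is shut (under 0.06 rad), the block stands upright within 35 mm of the centre of its blue square, all at rest (((horizontal distance between sample_tee and mat below 0.045 m and (x of tee1_grip in the frame of tray_floor between -0.131 and 0.131 m and y of tee1_grip in the frame of tray_floor between -0.076 and 0.076 m and z of tee1_grip in the frame of tray_floor between 0 and 0.022 m and angle between tee1_grip's own z axis and vertical below 0.15 rad) and (x of ell1_grip in the frame of bin between -0.19 and 0 m and y of ell1_grip in the frame of bin between -0.18 and 0.18 m and z of ell1_grip in the frame of bin between 0.02 and 0.075 m) and (x of cam1_grip in the frame of bin between -0.19 and 0 m and y of cam1_grip in the frame of bin between -0.18 and 0.18 m and z of cam1_grip in the frame of bin between 0.02 and 0.075 m) and (x of tee2_grip in the frame of tray_floor between -0.131 and 0.131 m and y of tee2_grip in the frame of tray_floor between -0.076 and 0.076 m and z of tee2_grip in the frame of tray_floor between 0 and 0.022 m and angle between tee2_grip's own z axis and vertical below 0.15 rad) and (x of ell2_grip in the frame of bin between -0.19 and 0 m and y of ell2_grip in the frame of bin between -0.18 and 0.18 m and z of ell2_grip in the frame of bin between 0.02 and 0.075 m) and (x of cam2_grip in the frame of bin between -0.19 and 0 m and y of cam2_grip in the frame of bin between -0.18 and 0.18 m and z of cam2_grip in the frame of bin between 0.02 and 0.075 m) and (x of tee3_grip in the frame of tray_floor between -0.131 and 0.131 m and y of tee3_grip in the frame of tray_floor between -0.076 and 0.076 m and z of tee3_grip in the frame of tray_floor between 0 and 0.022 m and angle between tee3_grip's own z axis and vertical below 0.15 rad) and (x of ell3_grip in the frame of bin between -0.19 and 0 m and y of ell3_grip in the frame of bin between -0.18 and 0.18 m and z of ell3_grip in the frame of bin between 0.02 and 0.075 m) and (x of cam3_grip in the frame of bin between -0.19 and 0 m and y of cam3_grip in the frame of bin between -0.18 and 0.18 m and z of cam3_grip in the frame of bin between 0.02 and 0.075 m)) or (horizontal distance between sample_ell and mat below 0.045 m and (x of tee1_grip in the frame of bin between -0.19 and 0 m and y of tee1_grip in the frame of bin between -0.18 and 0.18 m and z of tee1_grip in the frame of bin between 0.02 and 0.075 m) and (x of ell1_grip in the frame of tray_floor between -0.131 and 0.131 m and y of ell1_grip in the frame of tray_floor between -0.076 and 0.076 m and z of ell1_grip in the frame of tray_floor between 0 and 0.022 m and angle between ell1_grip's own z axis and vertical below 0.15 rad) and (x of cam1_grip in the frame of bin between -0.19 and 0 m and y of cam1_grip in the frame of bin between -0.18 and 0.18 m and z of cam1_grip in the frame of bin between 0.02 and 0.075 m) and (x of tee2_grip in the frame of bin between -0.19 and 0 m and y of tee2_grip in the frame of bin between -0.18 and 0.18 m and z of tee2_grip in the frame of bin between 0.02 and 0.075 m) and (x of ell2_grip in the frame of tray_floor between -0.131 and 0.131 m and y of ell2_grip in the frame of tray_floor between -0.076 and 0.076 m and z of ell2_grip in the frame of tray_floor between 0 and 0.022 m and angle between ell2_grip's own z axis and vertical below 0.15 rad) and (x of cam2_grip in the frame of bin between -0.19 and 0 m and y of cam2_grip in the frame of bin between -0.18 and 0.18 m and z of cam2_grip in the frame of bin between 0.02 and 0.075 m) and (x of tee3_grip in the frame of bin between -0.19 and 0 m and y of tee3_grip in the frame of bin between -0.18 and 0.18 m and z of tee3_grip in the frame of bin between 0.02 and 0.075 m) and (x of ell3_grip in the frame of tray_floor between -0.131 and 0.131 m and y of ell3_grip in the frame of tray_floor between -0.076 and 0.076 m and z of ell3_grip in the frame of tray_floor between 0 and 0.022 m and angle between ell3_grip's own z axis and vertical below 0.15 rad) and (x of cam3_grip in the frame of bin between -0.19 and 0 m and y of cam3_grip in the frame of bin between -0.18 and 0.18 m and z of cam3_grip in the frame of bin between 0.02 and 0.075 m)) or (horizontal distance between sample_cam and mat below 0.045 m and (x of tee1_grip in the frame of bin between -0.19 and 0 m and y of tee1_grip in the frame of bin between -0.18 and 0.18 m and z of tee1_grip in the frame of bin between 0.02 and 0.075 m) and (x of ell1_grip in the frame of bin between -0.19 and 0 m and y of ell1_grip in the frame of bin between -0.18 and 0.18 m and z of ell1_grip in the frame of bin between 0.02 and 0.075 m) and (x of cam1_grip in the frame of tray_floor between -0.131 and 0.131 m and y of cam1_grip in the frame of tray_floor between -0.076 and 0.076 m and z of cam1_grip in the frame of tray_floor between 0 and 0.022 m and angle between cam1_grip's own z axis and vertical below 0.15 rad) and (x of tee2_grip in the frame of bin between -0.19 and 0 m and y of tee2_grip in the frame of bin between -0.18 and 0.18 m and z of tee2_grip in the frame of bin between 0.02 and 0.075 m) and (x of ell2_grip in the frame of bin between -0.19 and 0 m and y of ell2_grip in the frame of bin between -0.18 and 0.18 m and z of ell2_grip in the frame of bin between 0.02 and 0.075 m) and (x of cam2_grip in the frame of tray_floor between -0.131 and 0.131 m and y of cam2_grip in the frame of tray_floor between -0.076 and 0.076 m and z of cam2_grip in the frame of tray_floor between 0 and 0.022 m and angle between cam2_grip's own z axis and vertical below 0.15 rad) and (x of tee3_grip in the frame of bin between -0.19 and 0 m and y of tee3_grip in the frame of bin between -0.18 and 0.18 m and z of tee3_grip in the frame of bin between 0.02 and 0.075 m) and (x of ell3_grip in the frame of bin between -0.19 and 0 m and y of ell3_grip in the frame of bin between -0.18 and 0.18 m and z of ell3_grip in the frame of bin between 0.02 and 0.075 m) and (x of cam3_grip in the frame of tray_floor between -0.131 and 0.131 m and y of cam3_grip in the frame of tray_floor between -0.076 and 0.076 m and z of cam3_grip in the frame of tray_floor between 0 and 0.022 m and angle between cam3_grip's own z axis and vertical below 0.15 rad))) and value of joint flap below 0.06 rad and horizontal distance between block_mid and pad below 0.035 m and height (world z) of block_mid below 0.056 m and angle between block_mid's own z axis and vertical below 0.1 rad and linear speed of each of block, tee1, ell1, cam1, tee2, ell2, cam2, tee3, ell3, cam3 below 0.02 m/s); the robot touches nothing.
It fails at once if a bystander is shoved more than 30 mm (distance of any of jar, ringgauge, usbstick, driver from where it was at the start of the episode above 0.03 m).
Of tee3, ell3, cam3 only 1 to 3 are there at a start; the rules pass over those that are not, and their reading is None.
At some moment in a run one of tee1, ell1, cam1, tee2, ell2, cam2 may be knocked a few centimetres aside while the robot is not near it.
It also fails if it takes over 210 s, if anything falls off the work surface, if the arm or the gripper's body presses on something with over 40 N, if the wrist force passes 120 N, or if a joint passes its speed limit or range.

## Working session

There is one attempt and no reset: what is moved stays moved. The work goes in short steps, Python scripts to look and compute and a tool call to move; the robot and the scene stay as the last step left them, time stands still between calls to the robot, and variables do not carry over. Pictures are saved under pics/ and viewed, at most 14 in all, crops included, and the job is handed in when it is done.

Besides the shell and the picture viewer there is one more tool, called in YAML: its name, and indented under it one key for each argument. carry_out: Moves the arm, as the interface text tells. Its arguments: {"type":"object","properties":{"series":{"type":"string"},"jaw":{"type":"number"},"grip_force":{"type":"number"}},"required":["series"]}

```bash
ls; mkdir -p pics
cat > h.py <<'E'
import numpy as np, cv2
from scipy.spatial.transform import Rotation as R
from workcell import bot, eyes, spot_in
def cam(name):
    s=bot.read_state(); im,d=eyes.read_camera(name); c=eyes.get_calibration(name)
    K=np.array(c["K"])
    if name=="wrist":
        T=np.eye(4);T[:3,:3]=R.from_rotvec(s["tcp_rot"]).as_matrix();T[:3,3]=s["tool_pos"]
        T=T@np.array(c["T_tool_cam"])
    else:
        T=np.eye(4);r=np.array(c["rotation"]);T[:3,:3]=r if r.shape==(3,3) else R.from_rotvec(r).as_matrix();T[:3,3]=c["position"]
    return im,d,K,T
def cloud(d,K,T):
    v,u=np.mgrid[:d.shape[0],:d.shape[1]]
    p=np.stack([(u-K[0,2])/K[0,0]*d,(v-K[1,2])/K[1,1]*d,d],-1)
    P=p@T[:3,:3].T+T[:3,3]; P[d<=0]=np.nan
    return P
E
python3 - <<'E'
from h import *
for n in ["scene","side"]:
    im,d,K,T=cam(n); cv2.imwrite(f"pics/{n}0.png",im); P=cloud(d,K,T); np.save(f"{n}0.npy",P)
    print(n,T.round(3).tolist(),K[0,0])
    for t in ["bin","flap","block_mid","pad","mat","tray_floor","sample_tee","sample_ell","sample_cam","jar","ringgauge","usbstick","driver","tee1_grip","ell1_grip","cam1_grip"]:
        for q in spot_in(n,t)[:4]:
            c,r,w,h=q["rect"]; 
            print(t,round(q["score"],2),np.round(q["rect"]).astype(int).tolist(),P[min(479,int(r)),min(639,int(c))].round(3))
print(bot.read_state())
E
```

```text
pics
scene [[0.6, 0.481, -0.64, 1.19], [0.8, -0.378, 0.466, -0.605], [-0.018, -0.791, -0.611, 0.711], [0.0, 0.0, 0.0, 1.0]] 464.1515081016229
bin 0.96 [378, 240, 169, 111] [ 0.591 -0.024  0.079]
flap 0.77 [375, 227, 169, 87] [0.547 0.006 0.08 ]
block_mid 0.72 [260, 309, 35, 57] [ 0.616 -0.344  0.082]
pad 0.65 [262, 330, 55, 36] [ 0.616 -0.346  0.027]
mat 0.65 [217, 289, 58, 40] [ 0.432 -0.356  0.003]
tray_floor 0.66 [466, 196, 120, 75] [0.549 0.338 0.034]
sample_tee 0.68 [268, 262, 17, 18] [ 0.44  -0.226  0.02 ]
sample_tee 0.65 [172, 346, 38, 28] [ 0.539 -0.501  0.018]
sample_tee 0.65 [146, 407, 33, 26] [ 0.644 -0.587  0.027]
sample_ell 0.62 [227, 285, 28, 20] [ 0.459 -0.343  0.03 ]
sample_ell 0.24 [220, 290, 57, 40] [ 0.438 -0.354  0.003]
sample_cam 0.93 [160, 320, 20, 30] [ 0.473 -0.498  0.031]
sample_cam 0.7 [138, 290, 15, 26] [ 0.355 -0.503  0.028]
sample_cam 0.54 [188, 261, 11, 30] [ 0.329 -0.375  0.026]
jar 0.77 [513, 253, 28, 31] [0.782 0.216 0.043]
ringgauge 0.86 [363, 341, 35, 29] [ 0.739 -0.194  0.   ]
usbstick 0.66 [259, 243, 26, 11] [ 0.348 -0.198  0.01 ]
usbstick 0.57 [5
[... 1057 characters left out ...]
 [ 0.696 -0.355  0.026]
{'time': 1.7, 'q': array([-1.14289163e+00,  2.63920405e-01,  1.60400722e+00,  1.50123759e-05,
        1.27371846e+00, -3.68935579e-02]), 'joint_vel': array([-0.0005034 ,  0.00224977, -0.0020227 ,  0.00050277, -0.00106754,
        0.00088482]), 'joint_torque': array([-3.82231190e-05, -5.15055513e+01, -3.67701888e+01, -2.32810874e-05,
        1.03821647e-03, -3.05296716e-06]), 'tool_pos': array([ 0.30256378, -0.60337233,  0.21716205]), 'tcp_rot': array([-3.05708398e+00, -7.23529613e-01, -5.81474245e-06]), 'wrist_force': array([ 0.01978724, -0.06609648,  0.0630564 ]), 'torque': array([ 0.03714741,  0.05158242, -0.01877141]), 'grip_force': 0.0, 'width': 0.999461648855389}
```

View pics/scene0.png

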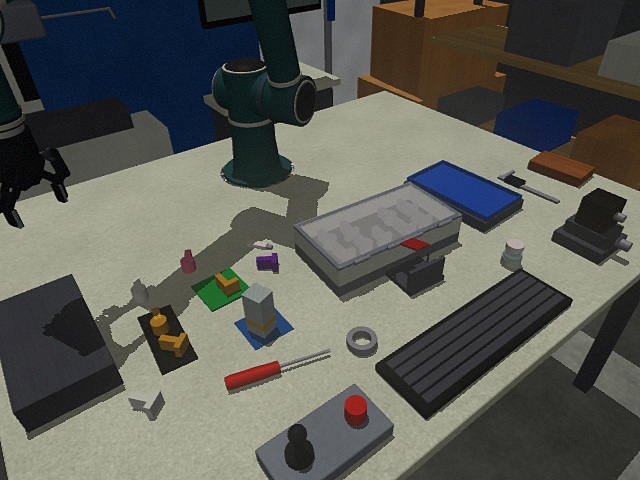

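View pics/side0.png

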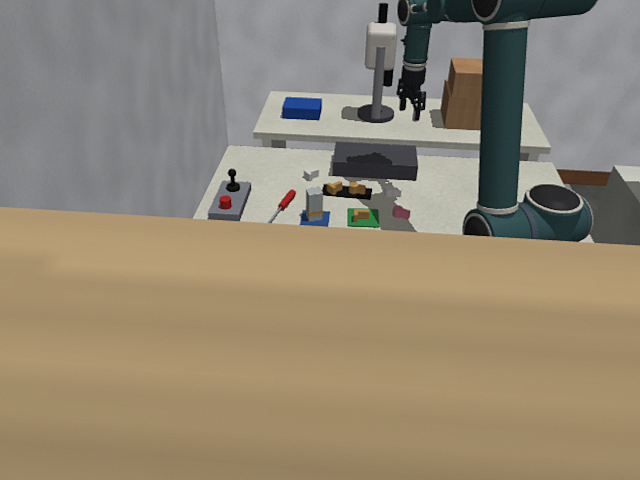

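The sample on the mat is at (227,283) in the scene view. The rack holds a cam at (160,320) and a tee at (172,346), so the mat sample should be the ell. The bin is at (378,240) with its red tail at (413,243), the block at (260,315) on its pad, and the tray at (466,195). Next I work out the geometry from depth.

```bash
cat > fit.py <<'E'
from h import *
def rect(p,lab):
    r=cv2.minAreaRect((p[:,:2]*1000).astype(np.float32)); print(lab,len(p),np.round(r[0],1),np.round(r[1],1),round(r[2],1), 'med z',np.median(p[:,2]).round(4)); return r
E
python3 - <<'E'
from fit import *
P=np.load("scene0.npy"); im=cv2.imread("pics/scene0.png"); hsv=cv2.cvtColor(im,cv2.COLOR_BGR2HSV).astype(int)
H,S,V=hsv[...,0],hsv[...,1],hsv[...,2]
def reg(c,r,w,h):
    m=np.zeros(H.shape,bool); m[r-h//2:r+h//2+1,c-w//2:c+w//2+1]=1; return m&~np.isnan(P[...,0])
def cl(m): 
    m=cv2.morphologyEx(m.astype(np.uint8),cv2.MORPH_OPEN,np.ones((3,3))); n,l,s,_=cv2.connectedComponentsWithStats(m); return l==1+np.argmax(s[1:,4])
m=reg(378,240,190,130)&(P[...,2]>.06)&(P[...,2]<.09)&(S<60); rect(P[cl(m)],"bin top")
red=reg(413,243,50,30)&((H<8)|(H>172))&(S>120); p=P[red]; rect(p,"tail"); print(p[np.argmin(p[:,0])],p[np.argmax(p[:,0])],p.min(0),p.max(0))
blue=(H>100)&(H<125)&(S>110)
t=cl(reg(466,196,130,85)&blue&(P[...,2]>.025)); rect(P[t],"tray")
rect(P[cl(reg(466,196,130,85)&blue&(P[...,2]>.040))],"trayrim")
t=reg(262,330,65,45)&blue&(P[...,2]<.02); rect(P[t],"pad visible")
b=reg(258,300,50,70)&(P[...,2]>.09); rect(P[b],"block top"); print(P[b].max(0))
b=reg(258,310,50,80)&(P[...,2]>.02)&(P[...,2]<.11); rect(P[b],"block")
g=reg(217,289,64,50)&(H>45)&(H<80)&(S>120); rect(P[g],"mat")
for n,r in dict(jar=(513,253,26,28),ring=(363,341,33,27)).items():
    b=reg(*r)&(P[...,2]>.012); rect(P[b],n)
k=reg(475,340,200,150)&(P[...,2]>.008)&(V<90); rect(P[cl(k)],"kbd")
k=reg(418,272,60,50)&(P[...,2]>.012)&(V<90);rect(P[cl(k)],"stop"); print(P[cl(k)].min(0),P[cl(k)].max(0))
E
```

```text
bin top 8023 [532.9  30.5] [364.5 201.4] 85.7 med z 0.0788
tail 211 [657.6  46.7] [56.7 92. ] 0.3 med z 0.0895
[0.62899149 0.0925612  0.04096317] [0.68597613 0.036425   0.09389628] [0.62899149 0.00080949 0.04096317] [0.68597613 0.0925612  0.0980069 ]
tray 3226 [515.9 361.2] [273.6 168.4] 3.3 med z 0.0329Traceback (most recent call last):
  File "<stdin>", line 12, in <module>
  File "<stdin>", line 7, in cl
    return _wrapfunc(a, 'argmax', axis=axis, out=out, **kwds)
    return bound(*args, **kwds)
ValueError: attempt to get argmax of an empty sequence
```

Run:
```python
from fit import *
P=np.load("scene0.npy"); im=cv2.imread("pics/scene0.png"); hsv=cv2.cvtColor(im,cv2.COLOR_BGR2HSV).astype(int)
H,S,V=hsv[...,0],hsv[...,1],hsv[...,2]
def reg(c,r,w,h):
    m=np.zeros(H.shape,bool); m[r-h//2:r+h//2+1,c-w//2:c+w//2+1]=1; return m&~np.isnan(P[...,0])
blue=(H>100)&(H<125)&(S>110)
def q(m,l):
    m=cv2.erode(m.astype(np.uint8),np.ones((2,2)))>0
    if m.sum()>5: rect(P[m],l)
q(reg(262,330,65,45)&blue&(P[...,2]<.02),"pad")
q(reg(258,300,50,70)&(P[...,2]>.09),"blocktop")
q(reg(217,289,64,50)&(H>45)&(H<80)&(S>120),"mat")
q(reg(513,253,26,28)&(P[...,2]>.012),"jar");q(reg(363,341,33,27)&(P[...,2]>.012),"ring")
k=reg(418,272,60,50)&(P[...,2]>.02)&(V<80);q(k,"stop")
m=reg(418,243,60,24)&((H<8)|(H>172))&(S>140);q(m,"tail")
for c in range(380,460,12): print(c,[ (r,P[r,c].round(3).tolist()) for r in range(236,276,8)])
c=eyes.get_calibration("wrist");print(np.array(c["T_tool_cam"]).round(3).tolist(),c["K"])
```

```text
pad 367 [ 587.8 -328.3] [86.4 87.9] 89.8 med z -0.0003
blocktop 382 [ 591.8 -334.6] [42.6 40. ] 20.1 med z 0.0985
mat 708 [ 436.5 -347.4] [99.2 97.8] 2.1 med z 0.0029
jar 416 [776.3 226.8] [39.4 37.8] 88.2 med z 0.043
ring 354 [ 748.6 -202.6] [54.2 53.3] 51.6 med z 0.0182
stop 607 [667.1  32.2] [126.2  85.4] 86.0 med z 0.0407
tail 149 [660.3  19.7] [33.4 49.5] 87.9 med z 0.0907
380 [(236, [0.584, -0.012, 0.081]), (244, [0.606, -0.032, 0.08]), (252, [0.621, -0.045, 0.074]), (260, [0.623, -0.045, 0.053]), (268, [0.622, -0.042, 0.027])]
392 [(236, [0.6, 0.01, 0.08]), (244, [0.623, -0.011, 0.081]), (252, [0.626, -0.012, 0.061]), (260, [0.623, -0.007, 0.033]), (268, [0.626, -0.008, 0.011])]
404 [(236, [0.617, 0.032, 0.08]), (244, [0.642, 0.006, 0.084]), (252, [0.626, 0.027, 0.042]), (260, [0.627, 0.028, 0.018]), (268, [0.644, 0.013, 0.012])]
416 [(236, [0.633, 0.053, 0.08]), (244, [0.663, 0.021, 0.09]), (252, [0.63, 0.064, 0.025]), (260, [0.636, 0.06, 0.007]), (268, [0.697, -0.01, 0.061])]
428 [(236, [0.632, 0.096, 0.059]), (244, [0.682, 0.037, 0.094]), (252, [0.659, 0.07, 0.041]), (260, [0.648, 0.09, -0.0]), (268, [0.706, 0.019, 0.051])]
440 [(236, [0.635, 0.137, 0.041]), (244, [0.635, 0.142, 0.015]), (252, [0.645, 0.134, 0.0]), (260, [0.708, 0.054, 0.057]), (268, [0.708, 0.058, 0.032])]
452 [(236, [0.639, 0.18, 0.024]), (244, [0.641, 0.182, -0.001]), (252, [0.661, 0.159, -0.002]), (260, [0.681, 0.137, -0.003]), (268, [0.702, 0.113, -0.001])]
[[-0.0, -0.956, -0.293, 0.076], [1.0, -0.0, -0.0, 0.0], [0.0, -0.293, 0.956, -0.157], [0.0, 0.0, 0.0, 1.0]] [[359.89682247   0.         315.44636597]
 [  0.         359.89682247 238.0762211 ]
 [  0.           0.           1.        ]]
```

carry_out:
  series: "0.03 0.03 0.02 0;0.05 0.05 0.03 0;0.05 0.05 0.03 0;0.04 0.04 0.02 0;0.03 0.03 0.02 0;0.02 0.03 0.01 0;0 0 0 0"
  jaw: 1

```text
time: 2.58
tool_pos: [0.5059, -0.3902, 0.3377]
tcp_rot: [3.054, 0.729, 0.003]
wrist_force: [-0.4, -0.8, -0.1]
width: 0.999
grip_force: 0.0
```

```bash
cat > wl.py <<'E'
from fit import *
import sys
def look(tag):
    im,d,K,T=cam("wrist"); cv2.imwrite(f"pics/{tag}.png",im); P=cloud(d,K,T); np.save(f"{tag}.npy",P); return im,d,K,T,P
E
python3 - <<'E'
from wl import *
im,d,K,T,P=look("w1")
for t in ["block_mid","pad","mat","sample_tee","sample_ell","sample_cam"]:
    for q in spot_in("wrist",t)[:3]:
        c,r,w,h=q["rect"]; print(t,round(q["score"],2),np.round(q["rect"]).astype(int).tolist(),P[min(479,int(r)),min(639,int(c))].round(3))
near=np.abs(P[...,0]-.59)+np.abs(P[...,1]+.33)<.12
rect(P[near&(P[...,2]>.09)],"top")
hsv=cv2.cvtColor(im,cv2.COLOR_BGR2HSV); bl=(hsv[...,0]>100)&(hsv[...,0]<125)&(hsv[...,1]>110)&(abs(P[...,2])<.01)&near
rect(P[bl],"pad")
E
```

```text
block_mid 0.82 [300, 102, 43, 54] [ 0.589 -0.33   0.102]
pad 0.85 [301, 108, 94, 96] [ 0.584 -0.333  0.101]
mat 0.58 [262, 218, 90, 86] [ 0.441 -0.343  0.034]
mat 0.44 [90, 82, 181, 164] [ 0.507 -0.122  0.082]
sample_tee 0.96 [393, 208, 33, 42] [ 0.529 -0.491  0.033]
sample_tee 0.84 [485, 176, 34, 43] [ 0.619 -0.577  0.028]
sample_tee 0.61 [172, 182, 43, 45] [ 0.431 -0.221  0.028]
sample_ell 0.8 [258, 212, 33, 48] [ 0.446 -0.337  0.034]
sample_cam 0.92 [242, 297, 37, 34] [ 0.321 -0.367  0.029]
sample_cam 0.65 [371, 253, 35, 40] [ 0.463 -0.496  0.032]
sample_cam 0.55 [328, 318, 29, 40] [ 0.346 -0.492  0.029]
top 22917 [ 544.2 -349.7] [143.4  74.9] 5.5 med z 0.4249
pad 3113 [ 585.7 -326. ] [88.8 89.2] 0.2 med z 0.0017
```

View pics/w1.png

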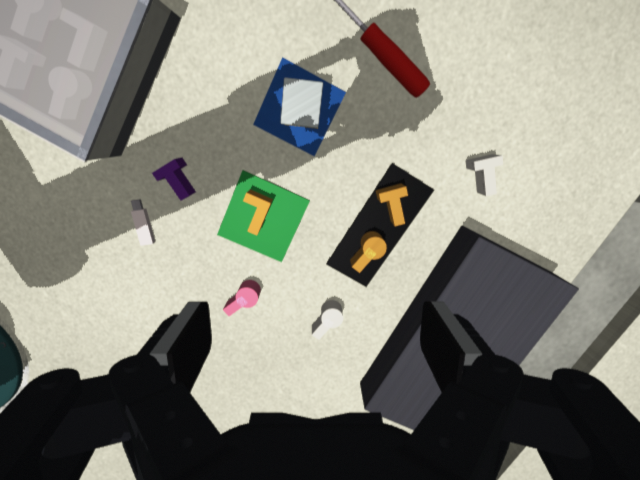

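The wrist view shows the brass L on the green mat at (257,212), so the ells are to be moved. The block is at (301,102), and the purple tee at (173,178), pink cam at (243,297) and white ones at (328,318) and (486,174) are look-alikes.

Run:
```python
from wl import *
P=np.load("w1.npy")
near=np.abs(P[...,0]-.59)+np.abs(P[...,1]+.33)<.12
m=near&(P[...,2]>.094)&(P[...,2]<.106)
r=rect(P[m],"top"); print(cv2.boxPoints(r))
```

```text
top 1796 [ 588.8 -332. ] [45. 40.] 20.4 med z 0.1008
[[ 560.76904 -321.1132 ]
 [ 574.6837  -358.6212 ]
 [ 616.87585 -342.96878]
 [ 602.9612  -305.4608 ]]
```

carry_out:
  series: "0.02 0.06 0.04 0;0.02 0.06 0.04 -5;0.02 0.06 0.04 -8;0 0.06 0 -8;0 0.06 0 -8;0 0.05 0 0;0 0.03 0 0;0 0 0 0"

```text
time: 3.92
tool_pos: [0.5539, -0.0404, 0.4362]
tcp_rot: [-3.141, 0.061, -0.0]
wrist_force: [-0.4, -0.5, -0.0]
width: 0.997
grip_force: 0.0
```

Run:
```python
from wl import *
im,d,K,T,P=look("w2")
for t in ["ell1_grip","tee1_grip","cam1_grip"]:
    for q in spot_in("wrist",t)[:5]:
        c,r,w,h=q["rect"]; print(t,round(q["score"],2),np.round(q["rect"]).astype(int).tolist(),P[min(479,int(r)),min(639,int(c))].round(3))
near=(abs(P[...,0]-.57)<.15)&(abs(P[...,1]-.03)<.24)
rect(P[near&(P[...,2]>.068)&(P[...,2]<.079)&(P[...,0]<.632)],"rim")
hsv=cv2.cvtColor(im,cv2.COLOR_BGR2HSV).astype(int); red=((hsv[...,0]<8)|(hsv[...,0]>172))&(hsv[...,1]>130)&near
rect(P[red],"tail")
```

```text
rim 351 [533.2  33.8] [353.6 197.5] 85.8 med z 0.0787
tail 1225 [662.6  30.1] [49.2 63. ] 85.9 med z 0.0909
```

View pics/w2.png

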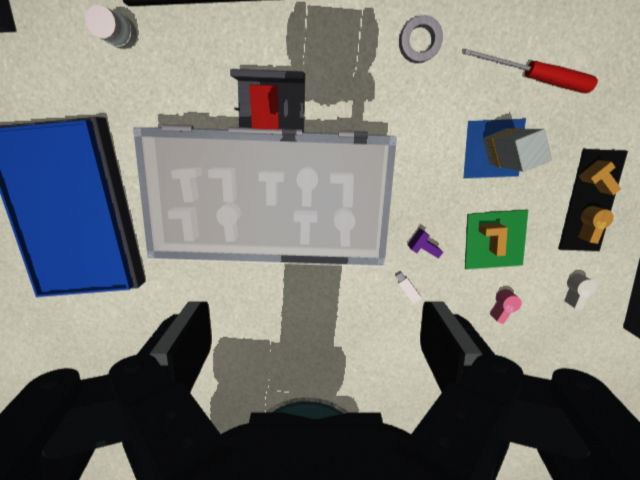

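The wrist view shows nine parts under the flap. The ells are at (223,184), (343,189) and (182,222). The tees are at (186,182), (270,186) and (305,226), and the cams at (307,183), (228,220) and (344,225). The tail is at (264,106) and the back stop at (268,75).

```bash
cat >> wl.py <<'E'
def px(T,K,u,v,z):
    r=T[:3,:3]@np.array([(u-K[0,2])/K[0,0],(v-K[1,2])/K[1,1],1]); return T[:3,3]+r*(z-T[2,3])/r[2]
E
python3 - <<'E'
from wl import *
s=bot.read_state();c=eyes.get_calibration("wrist");K=np.array(c["K"])
T=np.eye(4);T[:3,:3]=R.from_rotvec(s["tcp_rot"]).as_matrix();T[:3,3]=s["tool_pos"];T=T@np.array(c["T_tool_cam"])
np.save("w2T.npy",T)
c4=np.array([px(T,K,u,v,.08)[:2] for u,v in [(136,130),(396,137),(384,263),(150,257)]]);print(c4.round(3).tolist(), c4.mean(0).round(4))
for a,b in [(0,1),(3,2)]: print(np.degrees(np.arctan2(*(c4[a]-c4[b])[::-1])))
im=cv2.imread("pics/w2.png");hsv=cv2.cvtColor(im,cv2.COLOR_BGR2HSV).astype(int);P=np.load("w2.npy")
red=((hsv[...,0]<8)|(hsv[...,0]>172))&(hsv[...,1]>130); red[:,:240]=0;red[:,300:]=0;red[140:]=0
red=cv2.erode(red.astype(np.uint8),np.ones((3,3)))>0
v,u=np.nonzero(red);print(u.min(),u.max(),v.min(),v.max());q=P[red];q=q[q[:,2]>.075];print(q.min(0),q.max(0),np.median(q,0))
for a in [(232,72),(304,76),(268,72)]: print("stop",px(T,K,*a,.062).round(3))
for n,a in dict(e1=(223,184),e2=(343,189),e3=(182,222)).items(): print(n,px(T,K,*a,.058).round(3))
st=P[60:84,232:306].reshape(-1,3); st=st[(st[:,2]>.055)&(st[:,2]<.068)]; rect(st,"stoptop")
E
```

```text
[[0.637, 0.199], [0.612, -0.156], [0.428, -0.142], [0.453, 0.213]] [0.5323 0.0284]
86.03353635311612
85.94236894063906
250 277 86 127
[0.63212416 0.00540402 0.08070058] [0.68326735 0.04258775 0.10125377] [0.65864131 0.02363159 0.0909977 ]
stop [0.706 0.064 0.062]
stop [ 0.697 -0.034  0.062]
stop [0.704 0.015 0.062]
e1 [0.555 0.095 0.058]
e2 [ 0.54  -0.083  0.058]
e3 [0.5   0.165 0.058]
stoptop 610 [701.3  19.8] [97.4 10.2] 85.8 med z 0.0626
```

carry_out:
  series: "0.0025 -0.0285 -0.016 2.6;0.01 -0.05 -0.04 5;0.01 -0.06 -0.05 5;0.01 -0.06 -0.05 5;0.01 -0.05 -0.04 5;0 -0.04 -0.02 0;0 0 -0.02 0;0 0 0 0;0 0 0 0"
  jaw: 1

```text
time: 5.25
tool_pos: [0.592, -0.3016, 0.2247]
tcp_rot: [3.092, 0.552, 0.002]
wrist_force: [-0.3, 1.1, -0.6]
width: 0.997
grip_force: 0.0
```

Run:
```python
from wl import *
im,d,K,T,P=look("w3")
near=np.abs(P[...,0]-.59)+np.abs(P[...,1]+.33)<.10
m=near&(P[...,2]>.094)&(P[...,2]<.106)
rect(P[m],"top"); s=bot.read_state(); print(s["tool_pos"],s["tcp_rot"])
```

```text
top 2604 [ 589.2 -332.1] [45.  39.7] 20.6 med z 0.1007
[ 0.59244453 -0.30148817  0.22533181] [3.09126426e+00 5.52761337e-01 2.98415139e-03]
```

carry_out:
  series: "0.004 -0.0275 -0.02 0.3;0 0 -0.02 0;0 0 0 0;0 0 -0.03 0;0 0 -0.03 0;0 0 -0.03 0;0 0 -0.02 0;0 0 -0.005 0;0 0 0 0"

```text
time: 6.42
tool_pos: [0.5962, -0.3294, 0.0694]
tcp_rot: [3.091, 0.56, 0.001]
wrist_force: [-0.8, -0.8, 0.3]
width: 1.001
grip_force: 0.0
```

carry_out:
  series: "0 0 0 0;0 0 0 0;0 0 0 0;0 0 0 0;0 0 0 0;0 0 0.02 0;0 0 0.04 0;0 0 0.04 0;0 0 0.03 0;0 0 0 0"
  jaw: -1
  grip_force: 90

```text
time: 7.68
tool_pos: [0.597, -0.3304, 0.2021]
tcp_rot: [3.088, 0.559, 0.006]
wrist_force: [1.5, 0.1, -5.0]
width: 0.443
grip_force: 92.2
```

carry_out:
  series: "0.01 0.02 0 0;0.01 0.04 0 -5;0.01 0.045 0 -5;0.01 0.045 0 -5;0.01 0.045 0 -5;0.01 0.045 0 -4.5;0.01 0.045 0 0;0.01 0.035 0 0;0.001 0.02 0 0;0 0.0095 0 0;0 0 0 0;0 0 0 0"

```text
time: 9.18
tool_pos: [0.6765, 0.0188, 0.1986]
tcp_rot: [3.139, -0.111, -0.0]
wrist_force: [0.6, -1.1, -4.5]
width: 0.441
grip_force: 92.1
```

Run:
```python
from wl import *
s=bot.read_state(); print(s["tool_pos"],s["tcp_rot"],np.degrees(2*np.arctan2(s["tcp_rot"][1],s["tcp_rot"][0])))
im,d,K,T,P=look("w4")
im2,d2,K2,T2=cam("scene"); cv2.imwrite("pics/s4.png",im2); P2=cloud(d2,K2,T2)
cv2.imwrite("pics/m4.png",np.hstack([cv2.resize(im,(400,300)),cv2.resize(im2[150:370,240:520],(382,300))]))
m=(abs(P2[...,0]-.67)<.06)&(abs(P2[...,1]-.02)<.06)&(P2[...,2]>.11)&(P2[...,2]<.19)
q=P2[m]; hs=cv2.cvtColor(im2,cv2.COLOR_BGR2HSV)[m]; q=q[(hs[:,2]>70)]; rect(q,"block"); print(q.min(0),q.max(0))
```

```text
[0.67646555 0.01880428 0.1986054 ] [ 3.13895647e+00 -1.10526368e-01 -3.75359472e-04] -4.0332379621108885
block 435 [669.3  16. ] [43.5 47.9] 86.2 med z 0.1591
[ 0.64432568 -0.00730245  0.12494129] [0.69405092 0.03636086 0.18954485]
```

View pics/m4.png

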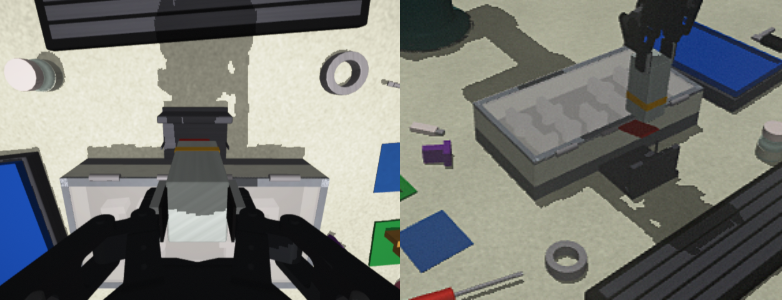

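The block is held upright over the red tail, lined up with the pocket. Pushing down.

carry_out:
  series: "0.0015 0.0005 -0.015 0;0 0 -0.015 0;0 0 -0.012 0;0 0 -0.012 0;0 0 -0.01 0;0 0 -0.01 0;0 0 0 0"

```text
time: 10.15
tool_pos: [0.678, 0.0208, 0.1235]
tcp_rot: [-3.14, 0.109, 0.001]
wrist_force: [3.3, 0.4, -2.9]
width: 0.441
grip_force: 92.4
```

carry_out:
  series: "0 0 -0.01 0;0 0 -0.01 0;0 0 -0.008 0;0 0 -0.006 0;0 0 -0.004 0;0 0 0 0"

```text
time: 10.9
tool_pos: [0.6777, 0.0206, 0.0857]
tcp_rot: [3.14, -0.109, -0.002]
wrist_force: [2.0, -0.0, -5.2]
width: 0.441
grip_force: 92.1
```

carry_out:
  series: "0 0 -0.002 0;0 0 -0.002 0;0 0 -0.0015 0;0 0 0 0"

```text
time: 11.4
tool_pos: [0.6788, 0.0206, 0.0822]
tcp_rot: [-3.14, 0.109, -0.002]
wrist_force: [1.6, 0.2, 1.1]
width: 0.44
grip_force: 92.7
```

Run:
```python
from wl import *
im2,d2,K2,T2=cam("scene"); cv2.imwrite("pics/s5.png",cv2.resize(im2[100:340,280:560],(560,480)))
```

```text
(no output)
```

View pics/s5.png

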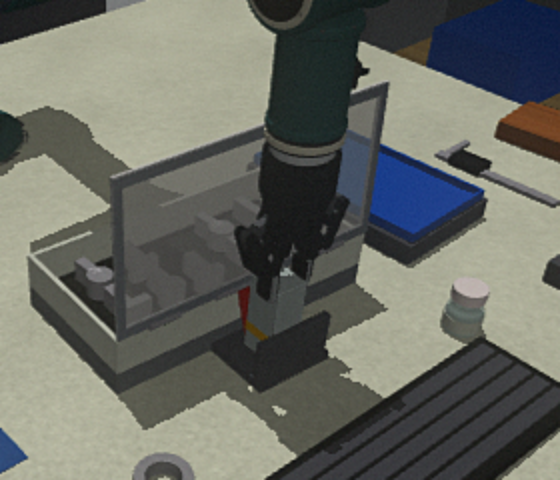

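The flap stands open and the block is seated (vertical force has turned upward). Releasing and going up.

carry_out:
  series: "0 0 0 0;0 0 0 0;0 0 0 0;0 0 0 0;0 0 0 0"
  jaw: 0.7

```text
time: 12.08
tool_pos: [0.6781, 0.0206, 0.0812]
tcp_rot: [-3.14, 0.109, 0.0]
wrist_force: [-0.9, 0.1, -0.3]
width: 0.849
grip_force: 0.0
```

carry_out:
  series: "0 0 0.02 0;0.002 0 0.04 0;0.003 0 0.05 0;0.003 0 0.05 0;0 0 0.05 0;0 0 0.05 0;0 0 0.03 0;0 0 0 0"

```text
time: 13.08
tool_pos: [0.6877, 0.0206, 0.3776]
tcp_rot: [-3.139, 0.109, -0.015]
wrist_force: [-1.0, -0.2, -0.8]
width: 0.85
grip_force: 0.0
```

Run:
```python
from wl import *
im2,d2,K2,T2=cam("scene"); im,d,K,T,P=look("w6")
cv2.imwrite("pics/m6.png",np.hstack([cv2.resize(im,(400,300)),cv2.resize(im2[150:370,240:520],(382,300))]))
s=bot.read_state();print(s["q"])
P2=cloud(d2,K2,T2);m=(abs(P2[...,0]-.67)<.06)&(abs(P2[...,1]-.02)<.04)&(P2[...,2]>.104)&(P2[...,2]<.118);rect(P2[m],"blocktop")
```

```text
[-6.22625808e-03  2.35713723e-01  1.36079510e+00 -3.95296586e-05
  1.54409652e+00  1.63388232e+00]
blocktop 444 [659.8  17.4] [79.2 73.3] 85.3 med z 0.1103
```

View pics/m6.png

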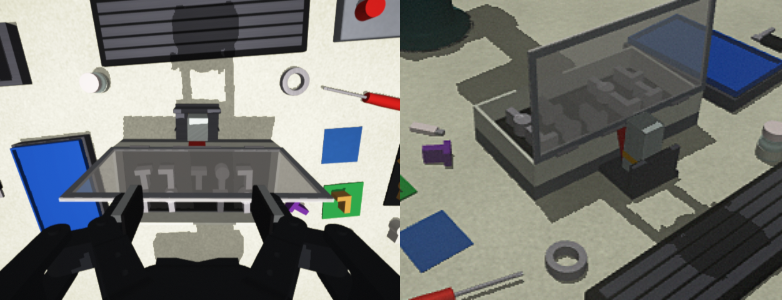

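Flap propped wide at about 1.5 rad, with the block between tail and stop. Now turning the tool half round (camera away from the flap) and looking down into the bin.

carry_out:
  series: "0 0 0.02 0;0 0 0.02 10;-0.01 0 0.01 10;-0.01 0 0.01 10;-0.01 0 0 10;-0.02 0 0 10;-0.02 0 0 10;-0.02 0 0 10;-0.02 0 0 10;-0.02 0 0 10;-0.02 0 0 10;-0.015 0.005 0 10;-0.01 0.005 0 10;-0.01 0.005 0 10;-0.005 0.005 0 10;-0.005 0 0 10;0 0 0 10;0 0 0 10;0 0 0 10;0 0 0 0"
  jaw: 0

```text
time: 15.68
tool_pos: [0.491, 0.0406, 0.4312]
tcp_rot: [-0.112, -3.139, 0.0]
wrist_force: [0.0, -0.2, 0.1]
width: 0.5
grip_force: 0.0
```

Run:
```python
from wl import *
im,d,K,T,P=look("w7");s=bot.read_state();rv=s["tcp_rot"];print(s["tool_pos"],s["q"][5],np.degrees(2*np.arctan2(rv[1],rv[0])))
for t in ["ell1_grip","tee1_grip","cam1_grip","tray_floor"]:
    for q in spot_in("wrist",t)[:5]:
        c,r,w,h=q["rect"]; print(t,round(q["score"],2),np.round(q["rect"]).astype(int).tolist(),P[min(479,int(r)),min(639,int(c))].round(3))
m=(P[...,2]>.050)&(P[...,2]<.065)&(P[...,0]>.43)&(P[...,0]<.625)&(P[...,1]>-.14)&(P[...,1]<.20)
n,l,st,_=cv2.connectedComponentsWithStats(m.astype(np.uint8))
for i in range(1,n):
    if st[i,4]>150:
        p=P[l==i]; print(st[i].tolist(),p.min(0).round(3),p.max(0).round(3))
```

```text
[0.49104345 0.04061726 0.43112303] -1.4662683676872001 -184.15657536758144
ell1_grip 0.82 [240, 217, 30, 29] [ 0.54  -0.081  0.047]
ell1_grip 0.73 [530, 169, 136, 196] [0.498 0.365 0.036]
ell1_grip 0.68 [394, 218, 32, 34] [0.554 0.154 0.059]
ell1_grip 0.29 [313, 304, 359, 65] [0.616 0.028 0.203]
ell1_grip 0.25 [354, 179, 24, 41] [0.493 0.098 0.058]
tee1_grip 0.85 [276, 175, 28, 32] [ 0.479 -0.018  0.058]
cam1_grip 0.91 [277, 219, 27, 40] [ 0.545 -0.023  0.058]
tray_floor 0.79 [528, 172, 136, 194] [0.505 0.364 0.033]
[190, 149, 9, 58, 198] [ 0.433 -0.14   0.05 ] [ 0.518 -0.134  0.065]
[222, 159, 23, 39, 580] [ 0.451 -0.098  0.05 ] [ 0.507 -0.065  0.062]
[391, 159, 25, 34, 485] [0.469 0.153 0.05 ] [0.518 0.187 0.063]
[262, 160, 25, 33, 462] [ 0.456 -0.039  0.05 ] [ 0.505 -0.003  0.063]
[344, 160, 22, 39, 552] [0.466 0.082 0.05 ] [0.521 0.113 0.062]
[227, 201, 26, 32, 454] [ 0.513 -0.095  0.05 ] [ 0.563 -0.061  0.062]
[264, 200, 22, 38, 515] [ 0.517 -0.043  0.05 ] [ 0.573 -0.011  0.061]
[298, 200, 24, 33, 440] [0.52  0.009 0.05 ] [0.57  0.045 0.062]
[381, 201, 25, 33, 462] [0.531 0.136 0.05 ] [0.579 0.172 0.062]
[347, 202, 23, 32, 408] [0.528 0.084 0.05 ] [0.577 0.118 0.062]
[206, 262, 133, 5, 414] [ 0.609 -0.139  0.05 ] [0.625 0.067 0.065]
```

View pics/w7.png

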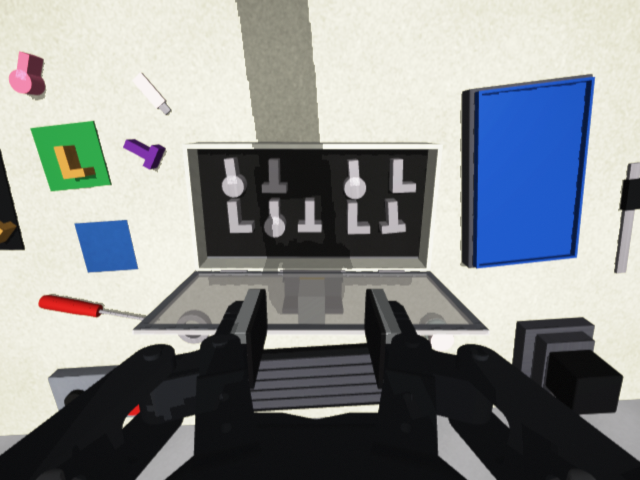

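The bin view shows ells at (239,217), (357,217) and (403,176), clearly L-shaped with bar to the right. The tees are at (273,177), (311,217) and (393,217), the cams at (232,180), (354,180) and (277,217). The three ells match the mat's L at (70,163).

```bash
cat >> wl.py <<'E'
from scipy.optimize import minimize
LP=np.array([[-18,-7],[24,-7],[24,27],[12,27],[12,7],[-18,7]],float)
def fitL(p,yaw0):
    o=p[:,:2].mean(0)*1000; S=4
    q=((p[:,:2]*1000-o)*S+240).astype(int); M=np.zeros((480,480),np.uint8); M[q[:,1],q[:,0]]=1
    M=cv2.morphologyEx(M,cv2.MORPH_CLOSE,np.ones((13,13)))
    def f(v):
        c,s=np.cos(v[2]),np.sin(v[2]); A=np.zeros_like(M)
        cv2.fillPoly(A,[np.round(((LP@np.array([[c,s],[-s,c]])+v[:2])*S+240)*16).astype(np.int32)],1,shift=4)
        return -(A&M).sum()/(A|M).sum()
    best=min((minimize(f,[dx,dy,np.radians(yaw0+a)],method="Nelder-Mead",options=dict(initial_simplex=[[dx,dy,np.radians(yaw0+a)],[dx+4,dy,np.radians(yaw0+a)],[dx,dy+4,np.radians(yaw0+a)],[dx,dy,np.radians(yaw0+a+8)]])) for dx in(-8,0) for dy in(-8,0) for a in(-8,8)),key=lambda r:r.fun)
    return (best.x[:2]+o).round(1),np.degrees(best.x[2]).round(1),round(-best.fun,2)
def ells(P,cents,z=(.053,.066),yaw0=-4):
    m=(P[...,2]>z[0])&(P[...,2]<z[1]); n,l,st,ce=cv2.connectedComponentsWithStats(m.astype(np.uint8),connectivity=4)
    for c in cents:
        i=min((i for i in range(1,n) if st[i,4]>100),key=lambda i:np.hypot(*(np.median(P[l==i][:,:2],0)-c)))
        print(c,fitL(P[l==i],yaw0),st[i].tolist())
E
python3 - <<'E'
from wl import *
P=np.load("w7.npy");im=cv2.imread("pics/w7.png")
ells(P,[(.538,-.078),(.552,.1),(.493,.17)])
hsv=cv2.cvtColor(im,cv2.COLOR_BGR2HSV);b=(hsv[...,0]>100)&(hsv[...,0]<125)&(hsv[...,1]>110)&(P[...,1]>.2)
rect(P[b&(P[...,2]>.029)&(P[...,2]<.038)],"floor");rect(P[b&(P[...,2]>.040)&(P[...,2]<.05)],"rim")
E
```

```text
(0.538, -0.078) (array([ 547.2, -111.4]), np.float64(-6.1), np.float64(-0.0)) [227, 201, 26, 32, 430]
(0.552, 0.1) (array([561.7,  75.4]), np.float64(-9.3), np.float64(-0.0)) [348, 203, 22, 31, 388]
(0.493, 0.17) (array([502.9, 143.3]), np.float64(-9.3), np.float64(-0.0)) [392, 160, 24, 33, 467]
floor 17382 [513.3 365.1] [269.7 163.5] 2.7 med z 0.0351
rim 2160 [514.7 364.7] [269.1 162.5] 2.6 med z 0.0445wl.py:16: RuntimeWarning: overflow encountered in scalar negative
  return -(A&M).sum()/(A|M).sum()
```

```bash
sed -i 's/return -(A&M).sum()/return -float((A\&M).sum())/' wl.py
python3 - <<'E'
from wl import *
P=np.load("w7.npy")
ells(P,[(.538,-.078),(.552,.1),(.493,.17)])
E
```

```text
(0.538, -0.078) (array([536.2, -87.4]), np.float64(-4.3), np.float64(0.86)) [227, 201, 26, 32, 430]
(0.552, 0.1) (array([550.5,  92.2]), np.float64(-5.1), np.float64(0.82)) [348, 203, 22, 31, 388]
(0.493, 0.17) (array([492.4, 160.7]), np.float64(-2.3), np.float64(0.88)) [392, 160, 24, 33, 467]
```

carry_out:
  series: "0 0.02 -0.02 1;0 0.035 -0.045 1;-0.002 0.035 -0.05 0;-0.002 0.02 -0.05 0;0 0.01 -0.05 0;0 0 -0.04 0;0 0 -0.025 0;0 0 0 0;0 0 0 0"
  jaw: -0.1

```text
time: 17.05
tool_pos: [0.4881, 0.1608, 0.1524]
tcp_rot: [0.055, 3.139, 0.001]
wrist_force: [0.5, 0.6, 0.4]
width: 0.451
grip_force: 0.0
```

Run:
```python
from wl import *
im,d,K,T,P=look("w8");s=bot.read_state();rv=s["tcp_rot"];print(s["tool_pos"],np.degrees(2*np.arctan2(rv[1],rv[0])))
ells(P,[(.493,.17),(.552,.1)])
```

```text
[0.48853568 0.16094211 0.15300274] 178.00508396802488
(0.493, 0.17) (array([492.2, 160.7]), np.float64(-2.0), np.float64(0.88)) [306, 206, 46, 65, 1669]
(0.552, 0.1) (array([541.2,  92.8]), np.float64(-3.6), np.float64(0.37)) [220, 284, 21, 45, 566]
```

View pics/w8.png

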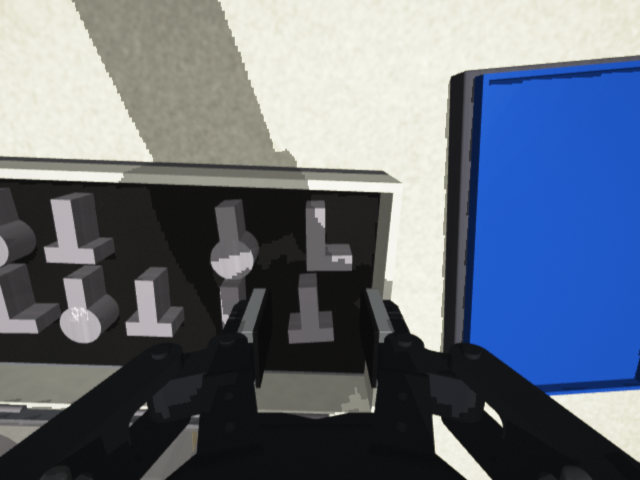

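The ell at (318,238) is confirmed where expected, between the fingers' line. Descending to grip.

carry_out:
  series: "-0.001 0 -0.03 0;0 0 -0.03 0;0 0 -0.025 0;0 0 -0.015 0;0 0 -0.005 0;0 0 0 0"

```text
time: 17.85
tool_pos: [0.4869, 0.1608, 0.0469]
tcp_rot: [0.054, 3.14, 0.0]
wrist_force: [-0.1, 0.7, 0.2]
width: 0.451
grip_force: 0.0
```

carry_out:
  series: "0 0 0 0;0 0 0 0;0 0 0 0;0 0 0 0;0 0 0.02 0;0 0 0.04 0;0 0 0.04 0;0 0 0.03 0;0 0 0 0"
  jaw: -1
  grip_force: 40

```text
time: 18.98
tool_pos: [0.4885, 0.1613, 0.1794]
tcp_rot: [0.054, 3.135, 0.003]
wrist_force: [0.1, 0.2, -0.2]
width: 0.001
grip_force: 0.0
```

Run:
```python
from wl import *
im,d,K,T,P=look("w9");s=bot.read_state();print(s["tool_pos"])
ells(P,[(.493,.17)])
```

```text
[0.48703529 0.16086916 0.17730131]
(0.493, 0.17) (array([492.4, 160.8]), np.float64(-2.0), np.float64(0.88)) [306, 198, 42, 60, 1437]
```

View pics/w9.png

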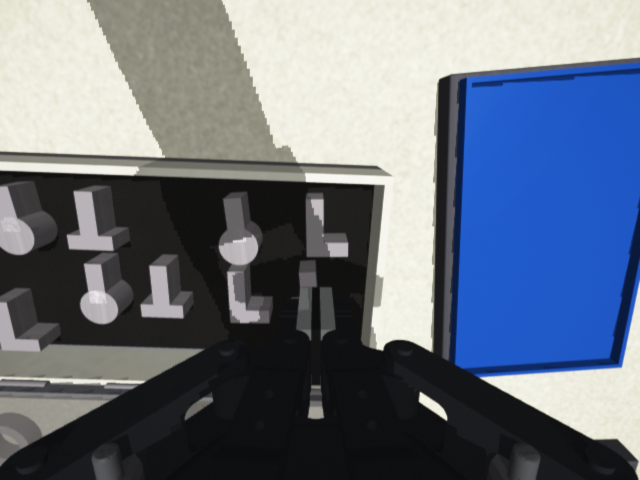

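The part is untouched at (325,225). The fingers were likely still closing when the lift began, so I retry with a longer close and check before lifting.

carry_out:
  series: "0 0 0 0;0 0 -0.03 0;0 0 -0.03 0;0 0 -0.03 0;0 0 -0.025 0;0 0 -0.012 0;0 0 -0.004 0;0 0 0 0"
  jaw: -0.1

```text
time: 20.02
tool_pos: [0.4864, 0.1607, 0.0454]
tcp_rot: [0.054, 3.141, 0.0]
wrist_force: [0.6, -0.7, 0.2]
width: 0.45
grip_force: 0.0
```

carry_out:
  series: "0 0 0 0;0 0 0 0;0 0 0 0"
  jaw: -1
  grip_force: 60

```text
time: 20.4
tool_pos: [0.4866, 0.1607, 0.0458]
tcp_rot: [0.054, 3.14, 0.0]
wrist_force: [0.3, 0.0, -0.1]
width: 0.001
grip_force: 0.0
```

carry_out:
  series: "0 0 0 0;0 0 0 0;0 0 0 0"

```text
time: 20.78
tool_pos: [0.4861, 0.1606, 0.0451]
tcp_rot: [-0.054, -3.141, 0.0]
wrist_force: [0.2, 0.4, 0.2]
width: -0.003
grip_force: 0.0
```

Run:
```python
from wl import *
im,d,K,T,P=look("w10");im2,d2,K2,T2=cam("scene")
cv2.imwrite("pics/m10.png",np.hstack([cv2.resize(im[180:420,200:440],(400,400)),cv2.resize(im2[150:270,380:500],(400,400))]))
m=(P[...,2]>.053)&(P[...,2]<.066); ells(P,[(.493,.17)])
np.save("w10d.npy",d)
```

```text
(0.493, 0.17) (array([498.3, 184.3]), np.float64(-12.0), np.float64(0.03)) [357, 332, 19, 17, 205]
```

View pics/m10.png

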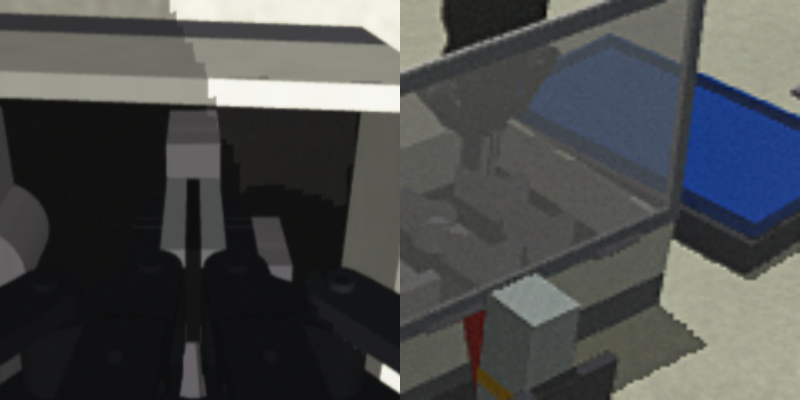

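Run:
```python
from wl import *
P=np.load("w10.npy")
for r in range(240,400,8): print(r,[P[r,c].round(3).tolist() for c in (306,316,326)])
```

```text
240 [[0.451, 0.159, 0.076], [0.451, 0.162, 0.076], [0.451, 0.166, 0.076]]
248 [[0.468, 0.157, 0.035], [0.469, 0.162, 0.034], [0.469, 0.167, 0.034]]
256 [[0.468, 0.157, 0.047], [0.469, 0.162, 0.046], [0.468, 0.166, 0.047]]
264 [[0.468, 0.157, 0.056], [0.469, 0.162, 0.056], [0.469, 0.166, 0.054]]
272 [[0.471, 0.157, 0.059], [0.471, 0.162, 0.058], [0.472, 0.166, 0.058]]
280 [[0.475, 0.157, 0.059], [0.475, 0.162, 0.058], [0.475, 0.166, 0.059]]
288 [[0.476, 0.157, 0.065], [0.475, 0.162, 0.066], [0.476, 0.166, 0.065]]
296 [[0.476, 0.158, 0.072], [0.476, 0.161, 0.072], [0.476, 0.165, 0.073]]
304 [[0.476, 0.158, 0.079], [0.476, 0.161, 0.079], [0.476, 0.165, 0.079]]
312 [[0.476, 0.158, 0.086], [0.476, 0.161, 0.085], [0.476, 0.165, 0.086]]
320 [[0.476, 0.158, 0.091], [0.476, 0.161, 0.091], [0.476, 0.165, 0.091]]
328 [[0.475, 0.158, 0.097], [0.476, 0.161, 0.097], [0.475, 0.165, 0.097]]
336 [[0.475, 0.158, 0.102], [0.478, 0.161, 0.098], [0.475, 0.165, 0.104]]
344 [[0.475, 0.158, 0.107], [0.481, 0.161, 0.098], [0.475, 0.165, 0.107]]
352 [[0.475, 0.159, 0.112], [0.485, 0.161, 0.097], [0.475, 0.164, 0.112]]
360 [[0.476, 0.159, 0.114], [0.488, 0.161, 0.098], [0.476, 0.164, 0.114]]
368 [[0.478, 0.158, 0.114], [0.49, 0.161, 0.098], [0.477, 0.164, 0.116]]
376 [[0.486, 0.158, 0.108], [0.494, 0.161, 0.097], [0.485, 0.164, 0.109]]
384 [[0.489, 0.158, 0.108], [0.498, 0.161, 0.097], [0.488, 0.164, 0.109]]
392 [[0.492, 0.158, 0.108], [0.533, 0.16, 0.059], [0.492, 0.164, 0.108]]
```

Run:
```python
from wl import *
for n,z in (("w9",.1773),("w10",.0455)):
    P=np.load(n+".npy")
    print(n,z,[(r,P[r,308].round(3).tolist()) for r in range(264,312,4)])
P=np.load("w8.npy"); print([(c,P[310,c].round(3).tolist()) for c in range(235,270,4)]); 
m=(P[...,2]>.1)&(P[...,2]<.30)&(P[...,0]>.47)&(P[...,0]<.5); print(P[m][:,2].min())
```

```text
w9 0.1773 [(264, [0.531, 0.154, 0.037]), (268, [0.53, 0.154, 0.049]), (272, [0.53, 0.154, 0.058]), (276, [0.533, 0.154, 0.059]), (280, [0.537, 0.154, 0.058]), (284, [0.54, 0.154, 0.06]), (288, [0.478, 0.159, 0.198]), (292, [0.478, 0.159, 0.204]), (296, [0.478, 0.159, 0.207]), (300, [0.478, 0.159, 0.21]), (304, [0.478, 0.159, 0.213]), (308, [0.478, 0.159, 0.216])]
w10 0.0455 [(264, [0.469, 0.158, 0.056]), (268, [0.469, 0.158, 0.059]), (272, [0.471, 0.158, 0.059]), (276, [0.473, 0.158, 0.059]), (280, [0.475, 0.158, 0.059]), (284, [0.477, 0.158, 0.058]), (288, [0.476, 0.158, 0.065]), (292, [0.476, 0.158, 0.069]), (296, [0.476, 0.158, 0.072]), (300, [0.476, 0.158, 0.076]), (304, [0.476, 0.158, 0.079]), (308, [0.476, 0.159, 0.083])]
[(235, [0.481, 0.13, 0.182]), (239, [0.481, 0.131, 0.184]), (243, [0.481, 0.133, 0.184]), (247, [0.477, 0.136, 0.192]), (251, [0.477, 0.138, 0.191]), (255, [0.477, 0.139, 0.191]), (259, [0.477, 0.141, 0.191]), (263, [0.477, 0.142, 0.191]), (267, [0.483, 0.142, 0.181])]
0.167615128316854
```

carry_out:
  series: "0 0 0.03 0;0 0 0.04 0;0 0 0.04 0;0 0 0 0"

```text
time: 21.38
tool_pos: [0.4893, 0.1615, 0.1594]
tcp_rot: [0.054, 3.133, 0.004]
wrist_force: [-0.3, 0.9, -0.7]
width: 0.002
grip_force: 0.0
```

The depth shows the fingertips end about 16 mm above the reported TCP height, so the jaws closed just over the part. Next try goes deeper, with TCP z about 0.022.

carry_out:
  series: "0 0 0 0;0 0 -0.03 0;0 0 -0.03 0;0 0 -0.03 0;0 0 -0.025 0;0 0 -0.01 0;0 0 -0.007 0;0 0 0 0"
  jaw: -0.1

```text
time: 22.38
tool_pos: [0.4861, 0.1606, 0.023]
tcp_rot: [-0.054, -3.141, 0.0]
wrist_force: [-0.4, 0.2, -0.4]
width: 0.455
grip_force: 0.0
```

carry_out:
  series: "0 0 -0.003 0;0 0 0 0"

```text
time: 22.62
tool_pos: [0.4867, 0.1608, 0.0208]
tcp_rot: [0.054, 3.14, 0.001]
wrist_force: [0.8, 0.9, 0.7]
width: 0.448
grip_force: 0.0
```

carry_out:
  series: "0 0 0 0;0 0 0 0;0 0 0 0;0 0 0 0"
  jaw: -1
  grip_force: 50

```text
time: 23.12
tool_pos: [0.4868, 0.1608, 0.0208]
tcp_rot: [0.054, 3.14, 0.0]
wrist_force: [-0.2, -0.9, 5.7]
width: 0.153
grip_force: 49.3
```

carry_out:
  series: "0 0 0.02 0;0 0 0.03 0;0 0 0.04 0;-0.003 0.013 0.02 0;-0.01 0.03 0 2.6;-0.01 0.04 0 2;-0.01 0.04 0 0;-0.01 0.04 0 0;0 0.02 0 0;0 0.01 0 0;0 0 -0.03 0;0 0 0 0"

```text
time: 24.62
tool_pos: [0.4414, 0.3513, 0.0974]
tcp_rot: [0.071, -3.136, 0.006]
wrist_force: [-1.8, 0.1, -1.1]
width: 0.153
grip_force: 48.8
```

carry_out:
  series: "0 0.001 -0.02 0;0 0 -0.02 0;0 0 -0.015 0;0 0 -0.01 0;0 0 0 0;0 0 0 0"

```text
time: 25.38
tool_pos: [0.4438, 0.355, 0.0358]
tcp_rot: [-0.072, 3.14, 0.001]
wrist_force: [-0.8, 1.0, -1.3]
width: 0.154
grip_force: 48.8
```

carry_out:
  series: "0 0 -0.005 0;0 0 -0.004 0;0 0 0 0"

```text
time: 25.75
tool_pos: [0.4428, 0.3544, 0.0258]
tcp_rot: [0.072, -3.14, 0.001]
wrist_force: [0.5, 1.0, -1.1]
width: 0.154
grip_force: 48.8
```

carry_out:
  series: "0 0 0 0;0 0 0 0;0 0 0 0;0 0 0.02 0;0 0 0.04 0;0 0 0.04 0;0 0 0.05 0;0 0 0 0"
  jaw: -0.1

```text
time: 26.75
tool_pos: [0.4464, 0.357, 0.1821]
tcp_rot: [-0.072, 3.132, 0.01]
wrist_force: [-0.3, 0.0, -0.7]
width: 0.453
grip_force: 0.0
```

carry_out:
  series: "0 -0.02 0.02 0;0.005 -0.04 0.03 -1;0.01 -0.05 0.03 -2;0.01 -0.05 0.03 -2;0.01 -0.05 0.03 -2;0.01 -0.05 0.02 0;0 -0.04 0 0;0 -0.015 0 0;0 0 0 0;0 0 0 0"

```text
time: 28.0
tool_pos: [0.4879, 0.0407, 0.3355]
tcp_rot: [-0.118, -3.138, -0.001]
wrist_force: [-0.0, -0.2, 0.2]
width: 0.451
grip_force: 0.0
```

```bash
cat > ck.py <<'E'
from wl import *
tag=sys.argv[1]
im,d,K,T,P=look(tag);s=bot.read_state();rv=s["tcp_rot"];print(s["time"],s["tool_pos"],np.degrees(2*np.arctan2(rv[1],rv[0])))
ells(P,eval(sys.argv[2]))
for x in eval(sys.argv[3]): ells(P,[x],(.056,.070),3)
E
python3 ck.py w11 "[(.538,-.078),(.552,.1)]" "[(.457,.362)]"
```

```text
28.05 [0.48798788 0.0408588  0.33562604] -184.28376878604848
(0.538, -0.078) (array([ 572.1, -113.6]), np.float64(-5.5), np.float64(0.87)) [194, 247, 30, 37, 608]
(0.552, 0.1) (array([551. ,  92.1]), np.float64(-2.7), np.float64(0.88)) [354, 220, 27, 38, 601]
(0.457, 0.362) (array([448.6, 354.5]), np.float64(1.6), np.float64(0.87)) [572, 117, 35, 44, 906]
```

View pics/w11.png

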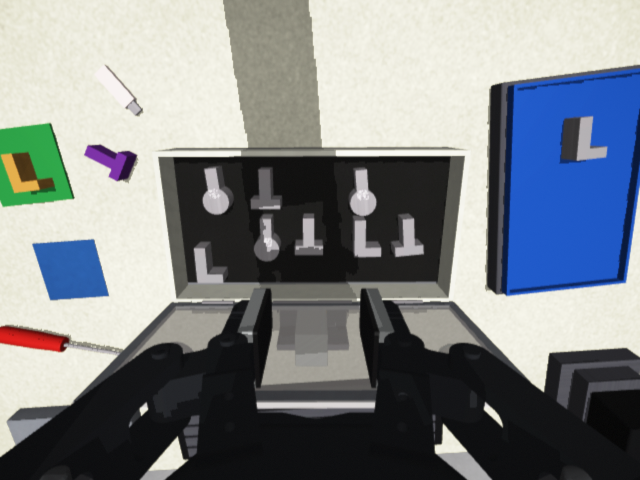

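One ell lies flat in the tray at (583,138). Ell A has been knocked over to (208,262) in the bin's corner near the hinge, the other ell is still at (366,238). Picking the latter.

carry_out:
  series: "0.008 0.0115 -0.02 0;0.02 0.02 -0.04 1;0.02 0.015 -0.05 0;0.01 0.005 -0.05 0;0 0 -0.05 0;0 0 -0.04 0;0 0 -0.02 0;0 0 0 0;0 0 0 0"

```text
time: 29.18
tool_pos: [0.547, 0.092, 0.0671]
tcp_rot: [0.09, 3.139, 0.0]
wrist_force: [-0.2, 0.7, 0.2]
width: 0.45
grip_force: 0.0
```

carry_out:
  series: "-0.001 0.0005 -0.02 0;0 0 -0.015 0;0 0 -0.008 0;0 0 0 0;0 0 0 0"

```text
time: 29.8
tool_pos: [0.5458, 0.0917, 0.0238]
tcp_rot: [0.092, 3.139, 0.0]
wrist_force: [0.0, -0.1, 0.3]
width: 0.45
grip_force: 0.0
```

carry_out:
  series: "0 0 0 0;0 0 0 0;0 0 0 0;0 0 0 0"
  jaw: -1
  grip_force: 50

```text
time: 30.3
tool_pos: [0.5459, 0.0917, 0.0239]
tcp_rot: [0.092, 3.139, 0.0]
wrist_force: [-0.1, -0.8, 4.8]
width: 0.15
grip_force: 50.0
```

carry_out:
  series: "0 0 0.02 0;-0.002 0 0.03 0;-0.005 0 0.04 0;-0.005 0.015 0.02 0;-0.005 0.04 0 3;-0.005 0.05 0 3;-0.005 0.05 0 0;-0.005 0.05 0 0;0 0.04 0 0;0 0.02 0 0;0 0 0 0;0 0 -0.03 0;0 0 -0.02 0;0 0 -0.015 0;0 0 0 0;0 0 0 0"

```text
time: 32.3
tool_pos: [0.5138, 0.3567, 0.0689]
tcp_rot: [-0.072, 3.14, 0.001]
wrist_force: [0.3, -0.0, -0.1]
width: 0.147
grip_force: 49.3
```

carry_out:
  series: "0 0 -0.02 0;0 0 -0.013 0;0 0 -0.007 0;0 0 0 0;0 0 0 0"

```text
time: 32.92
tool_pos: [0.513, 0.3566, 0.028]
tcp_rot: [0.072, -3.14, 0.0]
wrist_force: [-0.3, -0.7, 1.5]
width: 0.154
grip_force: 49.5
```

carry_out:
  series: "0 0 0 0;0 0 0 0;0 0 0 0;0 0 0.02 0;0 0 0.04 0;0 0 0.04 0;0 0 0.05 0;0 0 0 0"
  jaw: -0.1

```text
time: 33.92
tool_pos: [0.5169, 0.359, 0.1863]
tcp_rot: [-0.072, 3.13, 0.01]
wrist_force: [0.2, 0.9, 0.1]
width: 0.449
grip_force: 0.0
```

carry_out:
  series: "0.002 -0.02 0.03 0;0.005 -0.04 0.03 -2;0.005 -0.05 0.03 -2;0.005 -0.05 0.02 -2;0.005 -0.05 0 -2;0.005 -0.05 0 -0.5;0.005 -0.05 0 0;0.003 -0.05 0 0;0 -0.04 0 0;0 -0.03 0 0;0 -0.025 0 0;0 0 0 0;0 0 0 0"
  jaw: -0.42

```text
time: 35.55
tool_pos: [0.548, -0.0978, 0.2882]
tcp_rot: [-0.161, -3.137, -0.001]
wrist_force: [0.1, 0.1, 0.2]
width: 0.295
grip_force: 0.0
```

```bash
python3 ck.py w12 "[(.572,-.105)]" "[]"
python3 - <<'E'
from wl import *
P=np.load("w12.npy"); s=bot.read_state(); x,y,z=s["tool_pos"]
m=(P[...,2]>.15)&(abs(P[...,0]-x)<.05)&(abs(P[...,1]-y)<.08); q=P[m]-s["tool_pos"]
for a in np.arange(0,.12,.01):
    k=q[(q[:,2]>=a)&(q[:,2]<a+.01)]
    if len(k): print(round(a,2),k[:,1].min().round(3),k[:,1].max().round(3),k[:,0].min().round(3))
w=P[(P[...,2]>.070)&(P[...,2]<.081)&(P[...,1]<-.12)&(P[...,1]>-.17)&(abs(P[...,0]-.57)<.02)]; print("rim",w.min(0),w.max(0))
E
```

```text
35.6 [ 0.54804103 -0.09749814  0.28819859] -185.83681823471795
(0.572, -0.105) (array([ 571.6, -114. ]), np.float64(-5.4), np.float64(0.86)) [296, 200, 32, 44, 755]
0.01 -0.017 0.02 -0.012
0.02 -0.025 0.026 -0.013
0.03 -0.025 0.027 -0.013
0.04 -0.025 0.027 -0.013
0.05 -0.04 0.042 -0.016
0.06 -0.048 0.048 -0.017
0.07 -0.051 0.053 -0.018
0.08 -0.055 0.058 -0.019
0.09 -0.061 0.063 -0.02
0.1 -0.062 0.064 -0.022
0.11 -0.018 0.022 -0.022
rim [ 0.55014345 -0.15101976  0.07006924] [ 0.58982268 -0.14249677  0.07819121]
```

carry_out:
  series: "0.0047 -0.004 -0.02 0;0.005 -0.005 -0.04 0;0.005 -0.005 -0.05 0;0 0 -0.05 0;0 0 -0.04 0;0 0 -0.02 0;0 0 -0.006 0;0 0 0 0;0 0 0 0"

```text
time: 36.72
tool_pos: [0.5644, -0.1127, 0.064]
tcp_rot: [0.16, 3.134, -0.001]
wrist_force: [-0.5, 0.5, -0.1]
width: 0.291
grip_force: 0.0
```

carry_out:
  series: "0 0 -0.015 0;0 0 -0.009 0;0 0 -0.005 0;0 0 0 0;0 0 0 0"

```text
time: 37.35
tool_pos: [0.563, -0.1124, 0.0332]
tcp_rot: [0.161, 3.137, -0.0]
wrist_force: [-0.5, -0.1, 0.6]
width: 0.285
grip_force: 0.0
```

carry_out:
  series: "0 0 0 0;0 0 0 0;0 0 0 0;0 0 0 0"
  jaw: -1
  grip_force: 60

```text
time: 37.85
tool_pos: [0.5633, -0.1125, 0.0337]
tcp_rot: [0.161, 3.137, -0.0]
wrist_force: [0.8, 0.4, 3.5]
width: 0.143
grip_force: 60.5
```

carry_out:
  series: "0 0.001 0.01 0;-0.001 0.002 0.02 0;-0.002 0.005 0.03 0;-0.002 0.005 0.03 0;0 0 0.02 0;0 0 0 0"

```text
time: 38.6
tool_pos: [0.5597, -0.0998, 0.146]
tcp_rot: [0.16, 3.132, -0.002]
wrist_force: [-0.0, -0.8, -1.4]
width: 0.141
grip_force: 60.0
```

carry_out:
  series: "-0.005 0.02 0 0;-0.01 0.04 0 0;-0.005 0.05 0 0;0 0.05 0 0;0 0.05 0 0;0 0.05 0 2.4;0.005 0.05 0 3;0.01 0.05 0 3;0.01 0.04 0 0;0.01 0.035 0 0;0.005 0.02 0 0;0.002 0.005 0 0;0 0 0 0;0 0 0 0"

```text
time: 40.35
tool_pos: [0.5797, 0.3593, 0.1431]
tcp_rot: [0.068, -3.14, 0.001]
wrist_force: [-0.4, -0.5, -0.7]
width: 0.14
grip_force: 60.0
```

carry_out:
  series: "0.001 0.001 -0.03 0;0 0 -0.03 0;0 0 -0.025 0;0 0 -0.01 0;0 0 0 0;0 0 0 0"

```text
time: 41.1
tool_pos: [0.582, 0.3619, 0.0498]
tcp_rot: [-0.069, 3.139, 0.002]
wrist_force: [-0.3, -0.6, -0.6]
width: 0.139
grip_force: 60.0
```

carry_out:
  series: "0 0 -0.007 0;0 0 -0.0045 0;0 0 0 0;0 0 0 0"

```text
time: 41.6
tool_pos: [0.5813, 0.3619, 0.0377]
tcp_rot: [-0.07, 3.14, 0.001]
wrist_force: [-1.1, -1.7, 5.2]
width: 0.142
grip_force: 60.7
```

carry_out:
  series: "0 0 0 0;0 0 0 0;0 0 0 0;0 0 0.02 0;0 0 0.04 0;0 0 0.05 0;-0.02 -0.01 0.05 0;-0.04 -0.03 0.05 0;-0.03 -0.03 0.05 0;0 0 0 0;0 0 0 0"
  jaw: -0.1

```text
time: 42.98
tool_pos: [0.4972, 0.2966, 0.29]
tcp_rot: [-0.069, 3.139, 0.002]
wrist_force: [0.6, 0.3, -0.2]
width: 0.452
grip_force: 0.0
```

```bash
python3 ck.py w13 "[]" "[(.457,.362),(.53,.365),(.6,.366)]"
python3 - <<'E'
from wl import *
P=np.load("w13.npy"); m=(P[...,1]>.29)&(P[...,1]<.43)&(P[...,0]>.39)&(P[...,0]<.64)&(P[...,2]>.050)&(P[...,2]<.1)
n,l,st,_=cv2.connectedComponentsWithStats(m.astype(np.uint8))
for i in range(1,n):
    if st[i,4]>200: p=P[l==i]; print(st[i].tolist(),np.percentile(p[:,2],[5,50,95]).round(4),p.mean(0).round(3))
E
```

```text
43.025 [0.49683704 0.29651926 0.28838471] -177.47272781723115
(0.457, 0.362) (array([449.2, 354.8]), np.float64(2.3), np.float64(0.89)) [365, 132, 33, 48, 926]
(0.53, 0.365) (array([518.6, 357. ]), np.float64(2.8), np.float64(0.88)) [362, 199, 31, 43, 793]
(0.6, 0.366) (array([577.6, 361.6]), np.float64(1.7), np.float64(0.54)) [362, 260, 14, 29, 373]
[364, 132, 34, 48, 963] [0.0567 0.0628 0.0641] [0.453 0.359 0.062]
[361, 198, 32, 44, 858] [0.0541 0.0627 0.0642] [0.522 0.361 0.062]
[361, 258, 30, 42, 579] [0.0528 0.0626 0.064 ] [0.589 0.368 0.061]
```

View pics/w13.png

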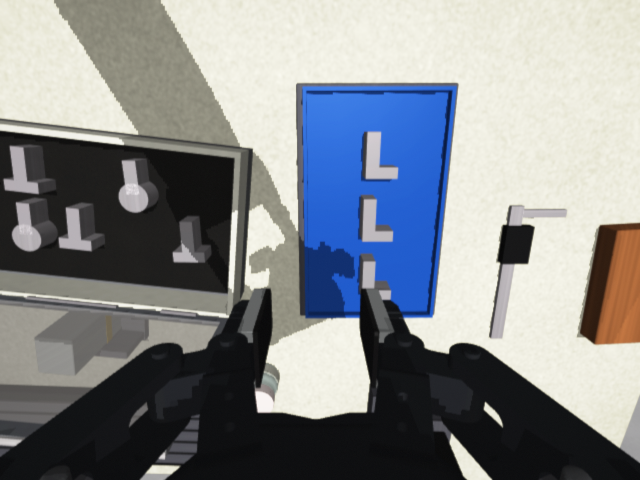

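All three ells lie flat in the tray, at (378,155), (374,218) and (372,275). Going back to the block over the flap.

carry_out:
  series: "0 0 0.04 -6.6;0 0 0.05 -10;0 0 0.05 -10;0 -0.01 0 -10;0.01 -0.01 0 -10;0.01 -0.02 0 -10;0.01 -0.02 0 -10;0.015 -0.02 0 -10;0.015 -0.02 0 -10;0.015 -0.02 0 -10;0.015 -0.02 0 -10;0.015 -0.02 0 -10;0.015 -0.02 0 -10;0.015 -0.02 0 -10;0.015 -0.02 0 -10;0.015 -0.02 0 -10;0.01 -0.02 0 -10;0.006 -0.01 0 -10;0 -0.006 0 -10;0 0 0 0"
  jaw: 0.4

```text
time: 45.52
tool_pos: [0.6783, 0.0202, 0.4257]
tcp_rot: [3.14, -0.109, -0.007]
wrist_force: [0.6, 0.5, -0.1]
width: 0.7
grip_force: 0.0
```

Run:
```python
from wl import *
im,d,K,T,P=look("w14");s=bot.read_state();rv=s["tcp_rot"];print(s["tool_pos"],np.degrees(2*np.arctan2(rv[1],rv[0])))
m=(abs(P[...,0]-.67)<.04)&(abs(P[...,1]-.02)<.04)&(P[...,2]>.104)&(P[...,2]<.120)
n,l,st,_=cv2.connectedComponentsWithStats(m.astype(np.uint8));rect(P[l==1+np.argmax(st[1:,4])],"blocktop")
```

```text
[0.67823143 0.02062125 0.42614209] 356.11073755361946
blocktop 1043 [673.2  21.5] [39.8 44.3] 85.5 med z 0.1128
```

carry_out:
  series: "0.002 0.001 -0.03 0;0 0 -0.05 0;0 0 -0.05 0;0 0 -0.05 0;0 0 -0.05 0;0 0 -0.05 0;0 0 -0.035 0;0 0 -0.02 0;0 0 -0.01 0;0 0 0 0;0 0 0 0"

```text
time: 46.95
tool_pos: [0.6814, 0.0215, 0.0855]
tcp_rot: [-3.14, 0.111, -0.005]
wrist_force: [1.6, -0.1, 0.3]
width: 0.699
grip_force: 0.0
```

carry_out:
  series: "0 0 -0.006 0;0 0 -0.005 0;0 0 0 0"

```text
time: 47.32
tool_pos: [0.6794, 0.0215, 0.0719]
tcp_rot: [3.14, -0.112, -0.002]
wrist_force: [-0.4, 0.6, -0.9]
width: 0.701
grip_force: 0.0
```

carry_out:
  series: "0 0 0 0;0 0 0 0;0 0 0 0;0 0 0 0"
  jaw: -1
  grip_force: 90

```text
time: 47.82
tool_pos: [0.6807, 0.0213, 0.073]
tcp_rot: [3.139, -0.112, 0.003]
wrist_force: [2.5, -1.5, -0.6]
width: 0.449
grip_force: 91.0
```

carry_out:
  series: "0 0 0.01 0;0 0 0.015 0;0 0 0.02 0;0 0 0.02 0;0 0 0.02 0;0 0 0.02 0;0 0 0.02 0;0 0 0.015 0;0 0 0 0"

```text
time: 48.95
tool_pos: [0.6811, 0.0215, 0.2148]
tcp_rot: [-3.139, 0.111, -0.006]
wrist_force: [0.7, 0.1, -4.1]
width: 0.444
grip_force: 91.3
```

carry_out:
  series: "0 -0.02 0 0;-0.007 -0.04 0 0;-0.01 -0.045 0 0;-0.01 -0.045 0 0;-0.01 -0.045 0 0;-0.01 -0.045 0 0;-0.01 -0.04 0 0;-0.01 -0.03 0 0;-0.01 -0.02 0 0;-0.01 -0.0185 0 0;0 0 0 0;0 0 -0.03 0;0 0 -0.03 0;0 0 -0.03 0;0 0 -0.03 0;0 0 -0.015 0;0 0 0 0;0 0 0 0"

```text
time: 51.2
tool_pos: [0.5942, -0.3273, 0.0792]
tcp_rot: [3.138, -0.111, 0.004]
wrist_force: [0.1, -0.4, -4.1]
width: 0.453
grip_force: 91.5
```

carry_out:
  series: "0 0 -0.008 0;0 0 -0.006 0;0 0 -0.003 0;0 0 0 0;0 0 0 0"

```text
time: 51.82
tool_pos: [0.593, -0.327, 0.0609]
tcp_rot: [-3.14, 0.112, -0.0]
wrist_force: [-1.8, 0.5, -0.5]
width: 0.449
grip_force: 92.0
```

Weight has gone onto the table (the vertical force fell from -4 to about 0). Releasing, going up, then checking the whole scene.

carry_out:
  series: "0 0 0 0;0 0 0 0;0 0 0 0;0 0 0 0;0 0 0.02 0;0 0 0.04 0;0 0 0.05 0;0 0 0.05 0;-0.03 -0.02 0.05 0;-0.04 -0.04 0.03 0;0 0 0 0;0 0 0 0"
  jaw: 0.6

```text
time: 53.32
tool_pos: [0.5239, -0.3859, 0.3007]
tcp_rot: [3.139, -0.113, 0.002]
wrist_force: [0.0, -1.0, -0.2]
width: 0.802
grip_force: 0.0
```

Run:
```python
from wl import *
im,d,K,T,P=look("w15"); near=np.abs(P[...,0]-.587)+np.abs(P[...,1]+.327)<.10
m=near&(P[...,2]>.094)&(P[...,2]<.106); rect(P[m],"top")
im2,d2,K2,T2=cam("scene"); cv2.imwrite("pics/s15.png",im2); P2=cloud(d2,K2,T2)
m=(abs(P2[...,0]-.53)<.08)&(abs(P2[...,1]-.03)<.15); print("flap z",np.percentile(P2[m][:,2],[5,50,95]).round(4))
print(bot.read_state()["time"],bot.read_state()["tool_pos"])
```

```text
top 2008 [ 586.1 -326.8] [40.3 44.2] 86.0 med z 0.1008
flap z [0.0769 0.0788 0.0807]
53.425 [ 0.52401373 -0.38490335  0.29872545]
```

View pics/s15.png

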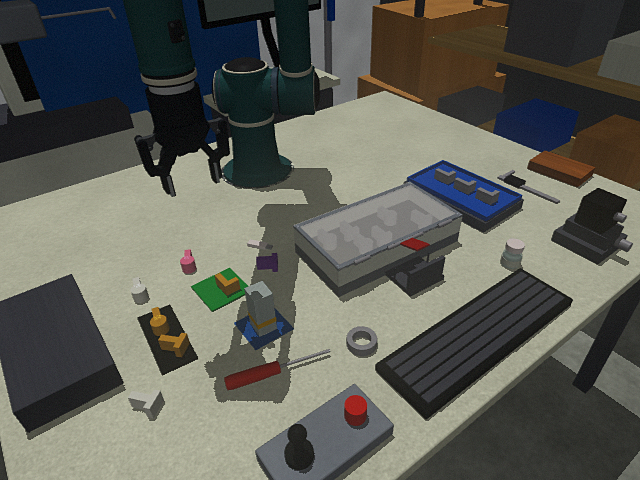

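The flap is shut (z 0.079), the block stands upright on the pad's centre at (262,312), and the three ells are in the tray at (446,173), (466,184) and (488,195). The bystanders are where they were.

```bash
python3 -c "
from workcell import bot
print(bot.finish_job())"
```

```text
the job is handed in; nothing more can be done
None
```

I handed in the job after about 53 s of robot time: all three L-shaped parts are flat in the tray, the flap is shut, and the block stands upright within about 1 mm of the middle of its blue square by my camera reading; no verdict came back.

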